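# Set the channel switches of a filling controller

### The job

Take the hook pick from the pipette stand, catch the pull loop of the controller's settings tray with its tip and draw the tray fully out, then with the tip flip the six small slide switches so that, counting from the left as you face the controller's front, switches 1, 3 and 4 are on (slid towards the controller) and 2, 5 and 6 are off (slid away from it). Leave the tray out for checking and hang the pick back upright in the fork it came from, letting go of it. Touch the controller, its tray and switches only with the pick, never with the gripper, and leave the pipette, the timer and the jars and tip box on and beside the shelf where they stand.

Things in the scene. Friction and masses are not known exactly. Their poses are not given: they have to be found in the camera images.
- controller: Six-channel filling controller, fixed: white enclosure 170 (x) x 210 (y) x 95 mm high, under the wire shelf. Origin: centre of its underside. Front at x = -85; x points to its rear, y to the left as you face the front. It stands to the robot's right with its front turned to the robot's left (world +y), give or take 20 degrees. The settings tray runs out of the front.
- tray (a joint): Settings tray: distance drawn out along the controller's -x, 0 (shut, as it starts) to 0.100 m (fully out, at a stop). 2.5 N of friction, stays where left. Front plate 114 mm wide, from 12 to 56 mm above the bench, outer face at x = -89 of the controller when shut; behind it an open-topped tray with circuit board and switch block.
- loop (a point): Centre of the opening of the pull loop on the tray's front; axes as the controller's; moves with the tray. Flat level loop of 4 mm bar, opening 19 (x) by 24 mm (y), entered from above; bar centre 30 mm above the bench, nothing below. Shut: at x = -99 of the controller, under the wire shelf, 44 mm back from its front edge.
- bank (a point): Centre of the row of six switches, on the top face of their black block (30 mm above the bench; 26 mm in x, 80 in y); axes as the controller's; moves with the tray. 49 mm behind the loop's centre. Switches 1 to 6 at y = +30, +18, +6, -6, -18, -30 mm. Free space to x = -33 (front plate, 26 mm higher than the block) and to x = +30.
- sw1 (a joint): Switch 1 (leftmost): white slider 6 x 6 mm, 8 mm above the block's top. Its position along the controller's x from mid travel: +0.005 m = on (towards the controller), -0.005 m = off (away from it). Snap action, about 1.2 N; past the middle it goes to the end by itself and stays.
- sw2 (a joint): Switch 2: white slider 6 x 6 mm, 8 mm above the block's top. Its position along the controller's x from mid travel: +0.005 m = on (towards the controller), -0.005 m = off (away from it). Snap action, about 1.2 N; past the middle it goes to the end by itself and stays.
- sw3 (a joint): Switch 3: white slider 6 x 6 mm, 8 mm above the block's top. Its position along the controller's x from mid travel: +0.005 m = on (towards the controller), -0.005 m = off (away from it). Snap action, about 1.2 N; past the middle it goes to the end by itself and stays.
- sw4 (a joint): Switch 4: white slider 6 x 6 mm, 8 mm above the block's top. Its position along the controller's x from mid travel: +0.005 m = on (towards the controller), -0.005 m = off (away from it). Snap action, about 1.2 N; past the middle it goes to the end by itself and stays.
- sw5 (a joint): Switch 5: white slider 6 x 6 mm, 8 mm above the block's top. Its position along the controller's x from mid travel: +0.005 m = on (towards the controller), -0.005 m = off (away from it). Snap action, about 1.2 N; past the middle it goes to the end by itself and stays.
- sw6 (a joint): Switch 6 (rightmost): white slider 6 x 6 mm, 8 mm above the block's top. Its position along the controller's x from mid travel: +0.005 m = on (towards the controller), -0.005 m = off (away from it). Snap action, about 1.2 N; past the middle it goes to the end by itself and stays.
- shelf: Stainless wire shelf, fixed, over the controller, 320 mm wide (y), underside 147 and top 153 mm above the bench, on four 8 mm legs at y = +-160, x = -115 and +85. Origin on the bench; axes as the controller's; front edge at x = -143, so an upright pick does not reach the loop: lean its handle 30 to 45 degrees out to the front.
- pick: Hook pick, loose, 60 to 95 g, hanging upright in its fork. Origin: shaft axis at the underside of its collar (30 mm across, 5 thick). z up the handle: 16 x 16 mm square, z = +5 to +85, sides along x, y. Shaft 6 mm thick down to z = -80, there bent 45 degrees to the pick's -x into a tip 22 mm long, 4 thick. Handle leaned 45 degrees to -x: tip points straight down.
- tip (a point): Centre of the rounded end (radius 2 mm) of the pick's tip: at x = -15.6, z = -95.6 mm in the pick's frame. Axes as the pick's.
- stand: White pipette stand, fixed: base 150 x 170 mm, a post and a rail behind (below 130 mm), two forks open to its -x (to the robot side), at y = -45 (the pick) and +45 mm (a pipette). Origin on the bench.
- fork (a point): Seat of the pick in its fork, axes as the stand's: where the pick's origin belongs, 130 mm above the bench at the top face of the prongs. Slot 12 mm wide, open to -x; prongs 6 mm thick reach 24 mm towards -x; the slot ends 12 mm behind the seat.
- pipette: Grey pipette hanging in the other fork, 90 mm from the pick, its handle 31 mm thick, top 253 mm above the bench. Origin at the fork's top face. Bystander.
- jar_shelf: Lidded glass jar on the wire shelf, 75 mm across, 85 mm high; origin under its centre. Bystander.
- tips_shelf: Orange pipette-tip box with clear lid on the wire shelf, 85 x 120 x 80 mm; origin under its centre. Bystander.
- jar_side: Lidded glass jar on the bench in front of the shelf's left end, 71 mm across, 100 mm high; origin under its centre. Bystander.
- timer: Small white bench timer, 50 x 50 x 22 mm; origin under its centre. Bystander.
There are look-alikes about, which are no part of the job. Leave any blue look-alike of the pick alone.

How it is judged:
By the outcome, as a careful person would: the job done as asked, in the order asked, and still so for the second after the job is handed in, with the robot touching nothing.
It also fails if it takes over 72 s, if anything falls off the work surface, if the arm or the gripper's body presses on something with over 40 N, if the wrist force passes 120 N, or if a joint passes its speed limit or range.

### The arm

A 7-joint arm with a two-finger parallel gripper is mounted at the origin on the work surface. World frame = base frame: x ahead of the robot, y to its left, z up, the work surface at z = 0. Lengths are in m, angles in rad, forces in N, time in s.
With the tool pointing down it reaches from about 0.425 to 0.8 m from the base axis. Payload 8.3 kg.
Tool frame: the origin (TCP) lies on the front face of the gripper's body, between the roots of the fingers; the fingertips stand 73 mm ahead of it and the grasp point (between the pads) lies 54 mm ahead of it; y points along the fingers, x is the direction in which the jaws open and shut, and the axes are right-handed (so a half turn about y gives the same grasp; the last joint's range is limited). The gripper opens to 85 mm and grips with 20 to 120 N. Pads are 22 mm wide; open, the fingers measure 114 mm over their backs; the gripper's body (76 mm by 85 mm) begins 54 mm behind the grasp point. The pads swing forward as they close: fully open they stand 13 mm farther back than shut.
Start: joints at [-1.298, 0.383, 0.016, 1.37, -0.006, 1.388, -0.046], TCP at [0.206, 0.59, 0.304] pointing down, gripper open.
Joint ranges: [-2.95, 2.95], [-0.25, 2.06], [-1.52, 1.56], [0.18, 2.33], [-1.44, 4.58], [0.02, 2.06], [-3.01, 3.01]. Speed limits (rad/s): [2.39, 2.39, 3.01, 3.01, 3.14, 3.14, 3.14].

### API

Orientations are given as [roll, pitch, yaw] about the fixed x, y, z axes, in that order (R = Rz(yaw) Ry(pitch) Rx(roll)).
In Python, from workcell import status, snapshot, calibration, r gives the robot as it stands.
- The arm moves only by the tool step_arm, never from a script. Its argument "increments" is one flat list of numbers, 5 for each row, row after row: the shift along the tool's x, y, z in m, then the turn about the tool's y in degrees, then the opening, from -1 (shut) to 1 (fully open). In form: [dx, dy, dz, yaw, jaw, dx, dy, dz, yaw, jaw, ...]. A call has 1 to 8 rows; each row shifts and turns the commanded pose from where the row before left it, along the tool's axes as they then stand; what a row does not reach is not made up. A row lasts 1/10 s, in which the tool goes at most 50 mm and 8.59 degrees, less where a joint would pass 70% of its speed; a pose out of reach is approached as far as the arm can. A call is refused whole if a number of a shift passes 0.05 or a number of a turn 8.59, either way. A call with a gripper value outside its range is refused whole. The fingers move at their own pace and stop on an object; "squeeze" is the grip in N (left out, the last holds). Time passes only in rows, so rows that do not move let the fingers close. It gives the time, the measured TCP pose, the force and the opening at its end, in the units of the state.
- status.observe(): the state, without advancing time (a new reading comes with each control period).
- snapshot(name): name is "scene" or "top" or "wrist"; returns the picture (480x640x3 uint8, blue, green, red); there is no depth.
- calibration(name): a dict with "fx", "fy", "cx", "cy" (pixels), "R" (3x3) and "t" (3): a world point X has camera coordinates R X + t. Camera axes: x right, y down, z forward; pixel columns grow to the right and rows downward; lengths in m; the calibration is good to about 2 mm. The wrist camera is an equidistant fisheye: a pixel r from the principal point sees the ray r / f radians off the axis. A picture is of the moment at which its call begins: read the wrist's pose just before it. calibration takes no time and is no camera call; for the wrist camera it gives the pose at the moment of the call.
- r.sign_off(): hands the job in, once; it reports no verdict.
The state is a dict: "t": time; "joints": joint angles; "joint_vel": joint speeds; "joint_torque": joint torques, N m; "tcp_pos": TCP position; "tool_rot": TCP orientation; "contact_force": force on the tool from outside, world axes, zero at the start; "ft_torque": the same for the moment, N m; "gripper_width": finger opening in m.
Only numpy, scipy, OpenCV 4.12 (cv2) and the standard library are available. Lean on these libraries where they do the work, as an engineer would, in place of code of your own. Each camera call takes 0.05 s, during which the arm holds its last target.

## Working session

There is one attempt and no reset: what is moved stays moved. The work goes in short steps, Python scripts to look and compute and a tool call to move; the robot and the scene stay as the last step left them, time stands still between calls to the robot, and variables do not carry over. Pictures are saved under pics/ and viewed, and the job is handed in when it is done.

Besides the shell and the picture viewer there is one more tool, called after "Request:" as name(argument=value, ...), one argument or row to a line, values as JSON. step_arm: Moves the arm, as the interface text tells. Its arguments: {"type":"object","properties":{"increments":{"type":"array","items":{"type":"number"}},"squeeze":{"type":"number"}},"required":["increments"]}

```bash
ls; mkdir -p pics
python3 - <<'E'
from workcell import status,snapshot,calibration,r
import cv2
s=status.observe();print(s)
for n in("scene","top","wrist"):
    cv2.imwrite(f"pics/{n}0.png",snapshot(n)); print(n,calibration(n))
E
```

```text
pics
{'t': 0.0, 'joints': array([-1.29790514,  0.38425146,  0.01639345,  1.37118346, -0.00631277,
        1.38821084, -0.04648143]), 'joint_vel': array([-0.00032026,  0.00065198,  0.0007947 ,  0.00167731, -0.00111753,
       -0.00173116,  0.00065379]), 'joint_torque': array([ 1.37838720e-04, -6.27578259e+01,  8.44520163e-01, -3.71823478e+01,
        1.66288752e-02,  1.41538380e-02, -2.06281260e-05]), 'tcp_pos': array([0.20579571, 0.58975038, 0.30285732]), 'tool_rot': array([-1.57082902,  0.00200353,  1.23506685]), 'contact_force': array([-0.06937483,  0.08829626, -0.24894802]), 'ft_torque': array([ 0.00946472, -0.01203354,  0.02797748]), 'gripper_width': 0.0854375090811872}
scene {'fx': 460.1580320440531, 'fy': 460.1580320440531, 'cx': 314.09918594528386, 'cy': 230.73439432613924, 'R': array([[ 0.29849125,  0.95435568,  0.01040253],
       [ 0.87474873, -0.26920094, -0.40292124],
       [-0.3817298 ,  0.12936806, -0.91517554]]), 't': array([-0.1936539 , -0.37683495,  1.25029362])}
top {'fx': 440.34318260960936, 'fy': 440.34318260960936, 'cx': 319.51212294110024, 'cy': 246.1820880595457, 'R': array([[-0.03019097, -0.99947969, -0.01135113],
       [-0.9863738 ,  0.03162869, -0.16145076],
       [ 0.16172577,  0.00632211, -0.98681549]]), 't': array([0.04564924, 0.52620097, 0.91616273])}
wrist {'fx': 371.64829954431775, 'fy': 371.64829954431775, 'cx': 325.5126898950147, 'cy': 236.18130677660298, 'R': array([[ 0.33023917,  0.94389359, -0.00264179],
       [ 0.9093321 , -0.31739421,  0.26902798],
       [ 0.2530953 , -0.09124584, -0.96312874]]), 't': array([-0.62400009, -0.0347652 ,  0.37880774])}
```

View pics/scene0.png

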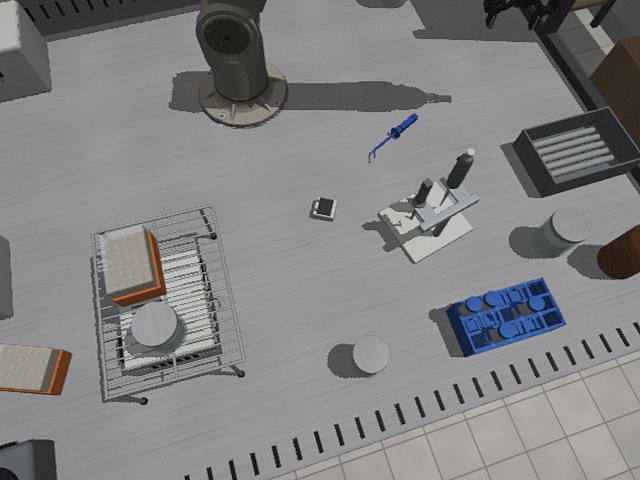

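View pics/top0.png

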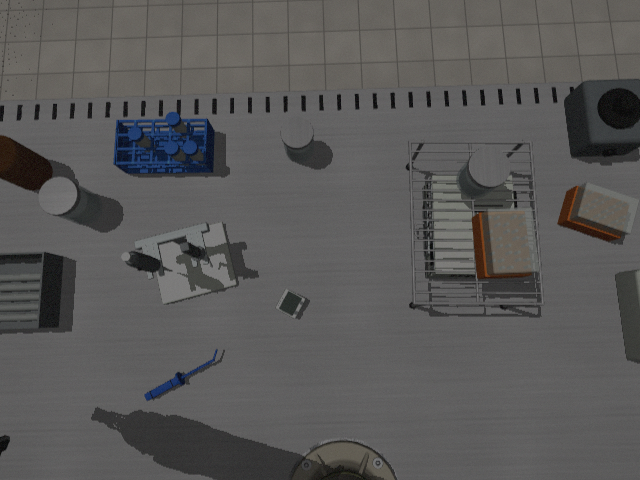

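View pics/wrist0.png

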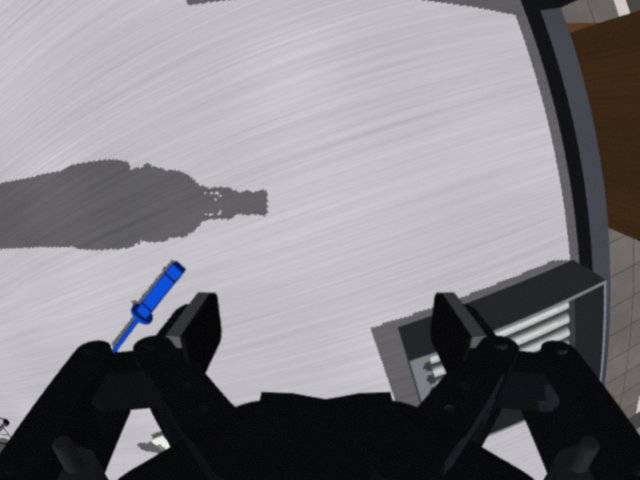

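Run:
```python
import cv2,numpy as np
a=cv2.imread('pics/scene0.png');b=cv2.imread('pics/top0.png')
c=cv2.resize(a[130:270,360:500],None,fx=5.5,fy=4.2*1.3,interpolation=2)[:600]
cv2.imwrite('pics/c1.png',cv2.resize(a[140:265,370:490],(576,600),interpolation=2))
cv2.imwrite('pics/c2.png',cv2.resize(b[210:310,115:245],(780,600),interpolation=2))
cv2.imwrite('pics/c3.png',cv2.resize(a[195:415,85:255],(464,600),interpolation=2))
cv2.imwrite('pics/c4.png',cv2.resize(b[130:320,395:560],(521,600),interpolation=2))
```

```text
(no output)
```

View pics/c1.png

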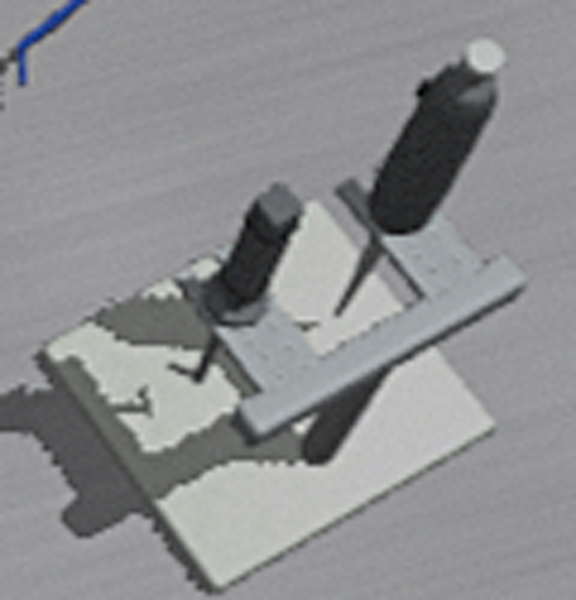

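View pics/c2.png

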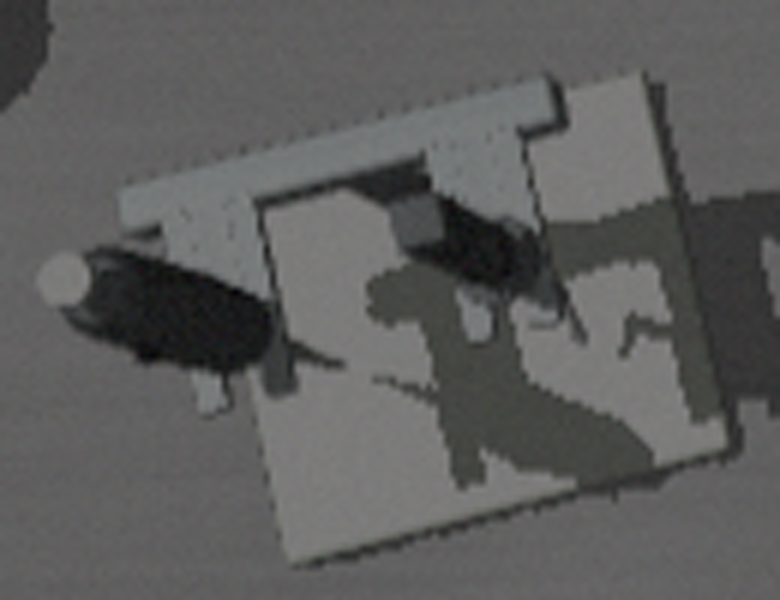

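View pics/c3.png

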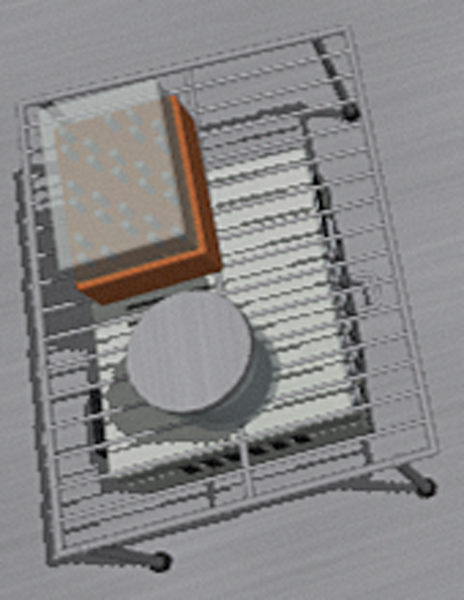

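View pics/c4.png

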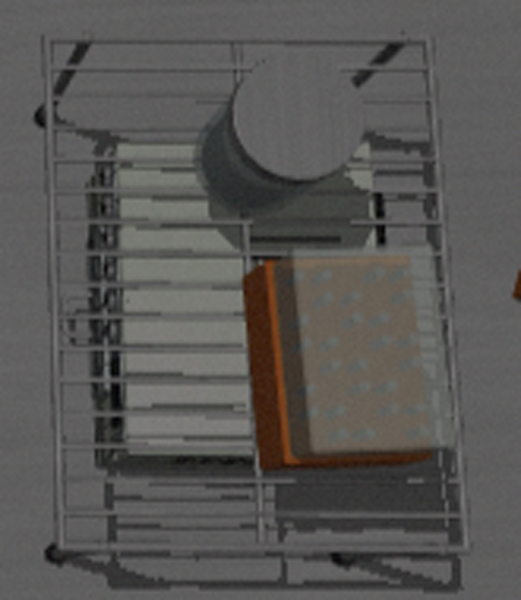

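```bash
cat > h.py <<'E'
import numpy as np,cv2
from workcell import status,snapshot,calibration,r
def ray(cal,u,v,fish=False):
    x=(u-cal['cx'])/cal['fx'];y=(v-cal['cy'])/cal['fy']
    if fish:
        th=np.hypot(x,y); s=np.sin(th)/th if th>1e-9 else 1; d=np.array([x*s,y*s,np.cos(th)])
    else: d=np.array([x,y,1.])
    R=np.array(cal['R']);t=np.array(cal['t'])
    return -R.T@t, R.T@d/np.linalg.norm(d)
def onz(cal,u,v,z,fish=False):
    o,d=ray(cal,u,v,fish); return o+d*(z-o[2])/d[2]
def tri(*rs):
    A=np.zeros((3,3));b=np.zeros(3)
    for o,d in rs:
        P=np.eye(3)-np.outer(d,d);A+=P;b+=P@o
    X=np.linalg.solve(A,b)
    return X,[np.linalg.norm((np.eye(3)-np.outer(d,d))@(X-o)) for o,d in rs]
def proj(cal,X,fish=False):
    c=np.array(cal['R'])@X+cal['t']
    if fish:
        th=np.arctan2(np.hypot(c[0],c[1]),c[2]);k=th/np.hypot(c[0],c[1]);return cal['cx']+cal['fx']*c[0]*k,cal['cy']+cal['fy']*c[1]*k
    return cal['cx']+cal['fx']*c[0]/c[2],cal['cy']+cal['fy']*c[1]/c[2]
def toolR(s):
    a,b,c=s['tool_rot']
    from scipy.spatial.transform import Rotation as Ro
    return Ro.from_euler('xyz',[a,b,c]).as_matrix()
E
python3 - <<'E'
from h import *
np.set_printoptions(precision=4,suppress=True)
S=calibration('scene');T=calibration('top')
sc=lambda x,y:(370+x/4.8-.4,140+y/4.8-.4); tc=lambda x,y:(115+x/6-.4,210+y/6-.4)
print('pick top',tri(ray(S,*sc(281,198)),ray(T,*tc(417,220))), onz(S,*sc(281,198),.215),onz(T,*tc(417,220),.215))
print('pip top',tri(ray(S,*sc(486,56)),ray(T,*tc(65,279))))
print('rail', [tri(ray(S,*sc(*p)),ray(T,*tc(*q))) for p,q in (((240,405),(547,78)),((505,257),(122,190)))])
# rail scene: rear edge bottom? 
s3=lambda x,y:(85+x/2.73-.3,195+y/2.73-.3); t3=lambda x,y:(395+x/3.158-.3,130+y/3.158-.3)
for p,q in (((18,103),(465,550)),((347,28),(65,548)),((435,455),(45,40)),((52,562),(430,40))):
    print('shelf',tri(ray(S,*s3(*p)),ray(T,*t3(*q))),onz(S,*s3(*p),.15),onz(T,*t3(*q),.15))
print('base',[onz(S,*sc(*p),.012) for p in ((45,355),(215,590),(495,428),(315,200))],[onz(T,*tc(*p),.012) for p in ((295,563),(730,440),(645,75))])
print('legs',[onz(S,*s3(*p),0.0) for p in ((350,112),(428,488),(162,562))],[onz(T,*t3(*p),0) for p in ((55,552),(42,117),(343,558))])
print('tcp in scene',proj(S,status.observe()['tcp_pos']),status.observe()['t'])
E
```

```text
pick top (array([0.5063, 0.2707, 0.2211]), [np.float64(0.0023337167602709226), np.float64(0.002333716760270919)]) [0.5036 0.276  0.215 ] [0.5068 0.2703 0.215 ]
pip top (array([0.4866, 0.3587, 0.2557]), [np.float64(0.002085868372674236), np.float64(0.0020858683726740915)])
rail [(array([0.5626, 0.248 , 0.1543]), [np.float64(0.00021668912544891116), np.float64(0.00021668912544886692)]), (array([0.5305, 0.3859, 0.1528]), [np.float64(1.7172395151967616e-05), np.float64(1.7172395152048497e-05)])]
shelf (array([ 0.3867, -0.3841,  0.1526]), [np.float64(0.0008622897855024142), np.float64(0.0008622897855024367)]) [ 0.3855 -0.3841  0.15  ] [ 0.3865 -0.3863  0.15  ]
shelf (array([ 0.3956, -0.1453,  0.1517]), [np.float64(0.003209665934853135), np.float64(0.0032096659348530257)]) [ 0.3957 -0.1423  0.15  ] [ 0.395  -0.1488  0.15  ]
shelf (array([ 0.717 , -0.1562,  0.1454]), [np.float64(0.0018108156068329861), np.float64(0.0018108156068329594)]) [ 0.7183 -0.154   0.15  ] [ 0.7149 -0.157   0.15  ]
shelf (array([ 0.709 , -0.4025,  0.1435]), [np.float64(0.0006086808398765523), np.float64(0.0006086808398766956)]) [ 0.7104 -0.3994  0.15  ] [ 0.7064 -0.3999  0.15  ]
base [array([0.4577, 0.2211, 0.012 ]), array([0.5971, 0.2545, 0.012 ]), array([0.5596, 0.4178, 0.012 ]), array([0.4157, 0.3845, 0.012 ])] [array([0.4152, 0.3776, 0.012 ]), array([0.4556, 0.217 , 0.012 ]), array([0.5951, 0.2494, 0.012 ])]
legs [array([ 0.3924, -0.1684,  0.    ]), array([ 0.7143, -0.1784,  0.    ]), array([ 0.7071, -0.3789,  0.    ])] [array([ 0.3965, -0.1723,  0.    ]), array([ 0.7161, -0.1832,  0.    ]), array([ 0.3862, -0.3737,  0.    ])]
tcp in scene (np.float64(519.7754736220124), np.float64(4.261613168832326)) 0.15
```

Request:
step_arm(
  increments=[0,-0.012,0,-8.05,1,0,-0.012,0,-8.05,1,0,-0.012,0,-8.05,1,0,-0.011,0,-8.05,1,-0.0377,0,-0.022,0,1,-0.0377,0,-0.022,0,1,-0.0377,0,-0.022,0,1,-0.0377,0,-0.022,0,1],
)

```text
t: 0.95
tcp_pos: [0.3264, 0.4614, 0.3506]
tool_rot: [-1.57, 0.0, 1.797]
contact_force: [0.3, 1.2, 0.6]
gripper_width: 0.0856
```

Request:
step_arm(
  increments=[-0.0377,0,-0.022,0,1,-0.0377,0,-0.022,0,1,-0.0377,0,-0.022,0,1,-0.0377,0,-0.022,0,1,-0.0377,0,-0.022,0,1],
)

```text
t: 1.45
tcp_pos: [0.4758, 0.3023, 0.3508]
tool_rot: [-1.571, 0.0, 1.797]
contact_force: [0.5, 0.5, -0.1]
gripper_width: 0.0851
```

Run:
```python
from h import *
s=status.observe();print(s['t'],s['tcp_pos'],np.degrees(s['tool_rot']),s['joints'])
c=calibration('wrist');im=snapshot('wrist');cv2.imwrite('pics/w1.png',im)
for X in ([.5055,.272,.215],[.5055,.272,.13],[.53,.27,.13]):print(proj(c,np.array(X),True))
```

```text
1.45 [0.47584743 0.30229901 0.35076083] [-8.99838456e+01  2.60423361e-03  1.02966552e+02] [-0.7467369   0.23130009  0.15248122  1.46875609 -0.03516743  1.44448374
  1.20329099]
(np.float64(266.19709669151536), np.float64(288.3526411274602))
(np.float64(281.7900016580119), np.float64(246.91579519558098))
(np.float64(274.06877230016846), np.float64(273.4419215715709))
```

View pics/w1.png

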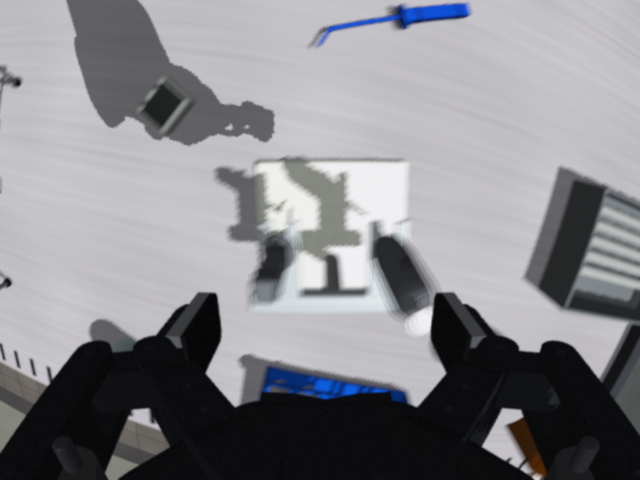

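Request:
step_arm(
  increments=[-0.018,0.01,-0.011,0,1,-0.018,0.01,-0.011,0,1,0,0.0,0,0,1,0,0,0,0,1],
)

```text
t: 1.9
tcp_pos: [0.5043, 0.2737, 0.3305]
tool_rot: [-1.57, 0.0, 1.796]
contact_force: [-0.2, 0.1, 0.3]
gripper_width: 0.0853
```

```bash
cat >> h.py <<'E'
def shot(name):
    s=status.observe();c=calibration('wrist');im=snapshot('wrist');cv2.imwrite(f'pics/{name}.png',im)
    print(round(s['t'],2),np.round(s['tcp_pos'],4),np.round(np.degrees(s['tool_rot']),2),np.round(s['joints'],2),np.round(s['contact_force'],1));return s,c,im
E
python3 - <<'E'
from h import *
s,c,im=shot('w2')
for X in ([.5055,.272,.215],[.5055,.272,.13],[.53,.27,.13]):print(proj(c,np.array(X),True))
E
```

```text
1.9 [0.5043 0.2737 0.3305] [-8.9930e+01  1.0000e-02  1.0292e+02] [-0.69  0.26  0.18  1.48 -0.05  1.41  1.28] [-0.2  0.1  0.3]
(np.float64(322.28571168443995), np.float64(267.5364860608507))
(np.float64(323.2976560437596), np.float64(228.03697307592105))
(np.float64(313.69961187964117), np.float64(257.6556257756532))
```

View pics/w2.png

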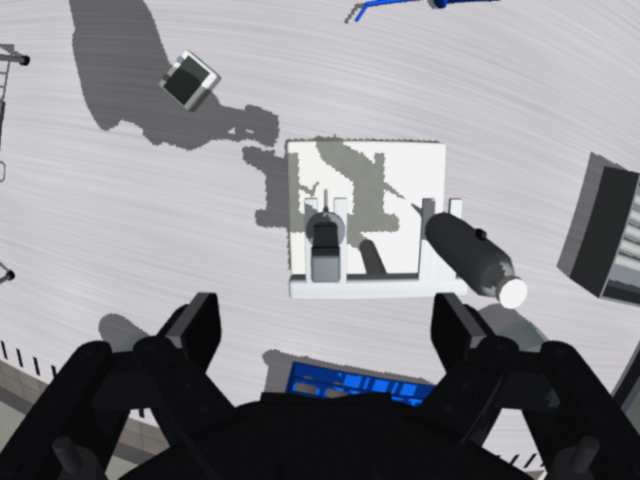

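Request:
step_arm(
  increments=[0.0005,0.035,-0.0007,0,1,0,0.035,0,0,1,0,0.0215,0,0,1,0,0,0,0,-1,0,0,0,0,-1,0,0,0,0,-1,0,0,0,0,-1,0,0,0,0,-1],
  squeeze=60,
)

```text
t: 2.75
tcp_pos: [0.5055, 0.2747, 0.2408]
tool_rot: [-1.573, -0.001, 1.797]
contact_force: [-0.4, 0.9, 3.9]
gripper_width: 0.0154
```

Request:
step_arm(
  increments=[0,0,0,0,-1,0,0,0,0,-1,0,-0.011,0,0,-1,0,-0.011,0,0,-1,0,0,0,0,-1],
)

```text
t: 3.25
tcp_pos: [0.5059, 0.2746, 0.2637]
tool_rot: [-1.574, -0.001, 1.797]
contact_force: [0.3, 0.5, -0.5]
gripper_width: 0.0149
```

Run:
```python
from h import *
s,c,im=shot('w3')
```

```text
3.25 [0.5059 0.2746 0.2637] [-9.0180e+01 -6.0000e-02  1.0295e+02] [-0.69  0.3   0.17  1.58 -0.05  1.26  1.29] [ 0.3  0.5 -0.5]
```

View pics/w3.png

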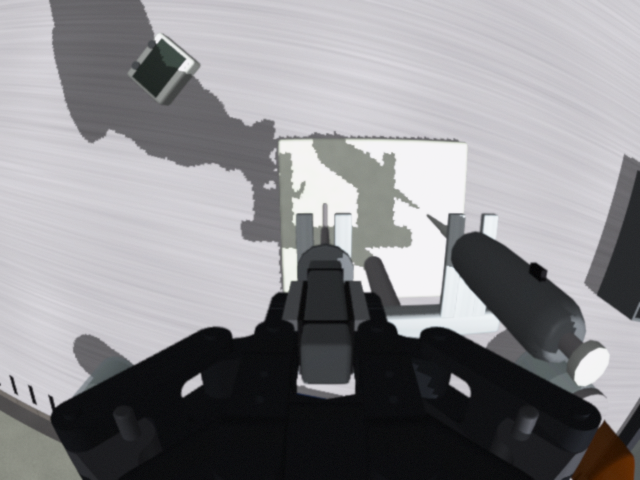

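Request:
step_arm(
  increments=[0,0,0,8.57,-1,0,0,0,8.57,-1,0,0,0,8.57,-1,0,0,0,8.57,-1,0,0,0,8.57,-1,0,0,0,8.57,-1,0,0,0,8.57,-1,0,0,0,8.57,-1],
)

```text
t: 4.1
tcp_pos: [0.5049, 0.2742, 0.2609]
tool_rot: [-1.571, 0.001, 0.594]
contact_force: [-0.3, -0.4, -0.8]
gripper_width: 0.0156
```

Request:
step_arm(
  increments=[0,0,0,8.57,-1,0,0,0,8.57,-1,0,0,0,8.57,-1,0,0,0,8.57,-1,0,0,0,8.57,-1,0,0,0,8.57,-1,0,0,0,8.57,-1,0,0,0,8.57,-1],
)

```text
t: 4.9
tcp_pos: [0.5049, 0.2743, 0.261]
tool_rot: [-1.572, 0.0, -0.602]
contact_force: [0.4, 0.6, -0.8]
gripper_width: 0.0156
```

Request:
step_arm(
  increments=[0,0,0,8.57,-1,0,0,0,8.57,-1,0,0,0,8.57,-1,0,0,0,8.57,-1,0,0,0,8.57,-1],
)

```text
t: 5.4
tcp_pos: [0.5048, 0.2743, 0.261]
tool_rot: [-1.571, -0.0, -1.35]
contact_force: [-0.3, -0.4, -0.7]
gripper_width: 0.0155
```

Run:
```python
from h import *
s,c,im=shot('w4')
```

```text
5.4 [0.5048 0.2743 0.261 ] [-9.004e+01 -1.000e-02 -7.735e+01] [-1.06  0.34  0.65  1.6  -0.21  1.27 -1.73] [-0.3 -0.4 -0.7]
```

View pics/w4.png

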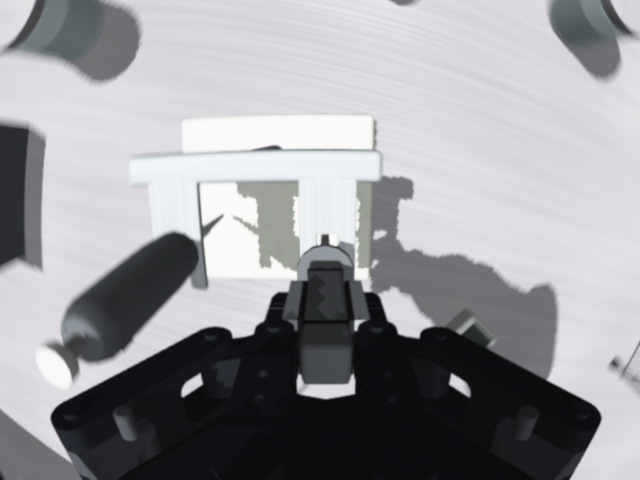

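Request:
step_arm(
  increments=[0,-0.005,0.008,0,-1,0,0.0005,0.014,0,-1,0,0.0025,0.0125,0,-1,0,0.0045,0.012,0,-1,0,0.0063,0.0112,0,-1,0,0.008,0.01,0,-1,0,0,0,0,-1],
  squeeze=20,
)

```text
t: 6.15
tcp_pos: [0.5714, 0.2895, 0.243]
tool_rot: [-1.573, -0.001, -1.342]
contact_force: [-2.0, -0.6, -0.9]
gripper_width: 0.0151
```

Run:
```python
from h import *
s,c,im=shot('w5')
cv2.imwrite('pics/s5.png',snapshot('scene')[100:300,300:520].repeat(3,0).repeat(3,1)[:600,:660])
```

```text
6.15 [0.5714 0.2895 0.243 ] [-9.013e+01 -6.000e-02 -7.687e+01] [-0.95  0.51  0.63  1.43 -0.3   1.3  -1.64] [-2.  -0.6 -0.9]
```

View pics/w5.png

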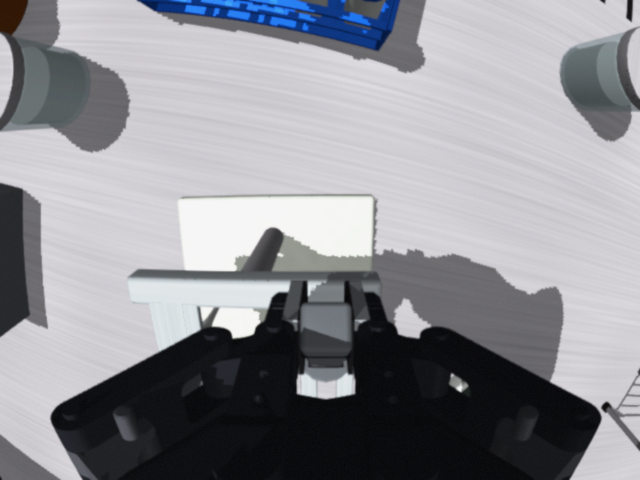

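View pics/s5.png

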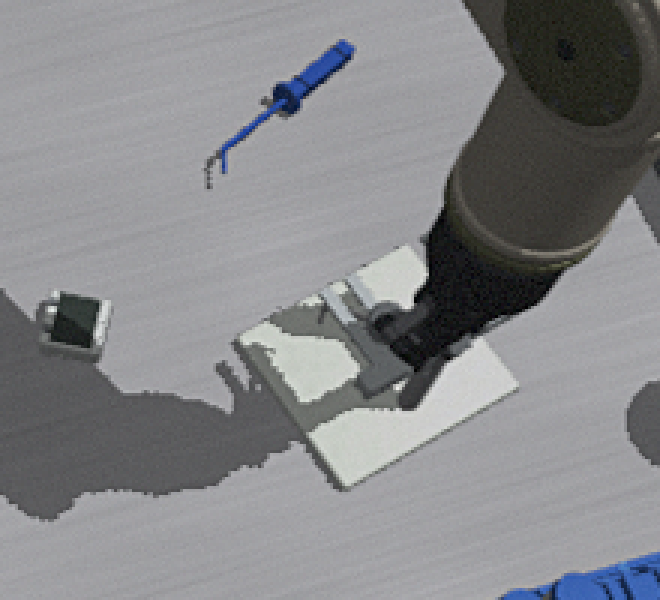

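Request:
step_arm(
  increments=[0,0,0,0,-1,0,-0.005,-0.01,0,-1,0,-0.03,-0.03,0,-1,0,-0.03,-0.03,0,-1,0,0,0,-8.3,-1,0,0,0,-8.3,-1,0,0,0,-8.3,-1,0,0,0,-8.3,-1],
  squeeze=120,
)

```text
t: 7.05
tcp_pos: [0.5022, 0.2737, 0.3106]
tool_rot: [-1.569, 0.0, -0.758]
contact_force: [-0.3, -2.4, -1.2]
gripper_width: 0.0148
```

Request:
step_arm(
  increments=[0,0,0,-8.3,-1,0,0,0,-8.3,-1,0,0,0,-8.3,-1,0,0,0,-8.3,-1,0,0,0,-8.3,-1],
)

```text
t: 7.55
tcp_pos: [0.5023, 0.2736, 0.3105]
tool_rot: [-1.57, -0.001, -0.034]
contact_force: [0.6, 0.0, -0.6]
gripper_width: 0.0144
```

Run:
```python
from h import *
s=status.observe();print(s['tcp_pos'],np.degrees(s['tool_rot']),s['contact_force'])
S=calibration('scene');T=calibration('top')
print('jar',onz(S,370,355,.1),onz(T,297,138,.1))
print('timer',onz(S,325,208,.022),onz(T,292,303,.022))
s3=lambda x,y:(85+x/2.73-.3,195+y/2.73-.3); t3=lambda x,y:(395+x/3.158-.3,130+y/3.158-.3)
print('loop',onz(S,*s3(372,293),.03),onz(T,*t3(72,320),.03))
print('jar_shelf',onz(T,*t3(298,117),.238),onz(S,*s3(190,350),.238))
```

```text
[0.5023355  0.27359464 0.31047918] [-8.99468363e+01 -6.53605938e-02 -1.93758145e+00] [ 0.57339268  0.0113813  -0.60064319]
jar [0.76917621 0.07257553 0.1       ] [0.75341057 0.06984905 0.1       ]
timer [0.41070295 0.10119034 0.022     ] [0.40715999 0.09319074 0.022     ]
loop [ 0.56287815 -0.18223081  0.03      ] [ 0.556537   -0.18863595  0.03      ]
jar_shelf [ 0.62849897 -0.27696536  0.238     ] [ 0.62997389 -0.27210269  0.238     ]
```

Request:
step_arm(
  increments=[0.0097,0,-0.0438,0,-1,0.0097,0,-0.0438,0,-1,0.0097,0,-0.0438,0,-1,0.0097,0.012,-0.0438,0,-1,0.0097,0.015,-0.0438,0,-1,0.0097,0.016,-0.0438,0,-1,0.0097,0.016,-0.0438,0,-1,0,0,0,0,-1],
)

```text
t: 8.35
tcp_pos: [0.5567, -0.0434, 0.2497]
tool_rot: [-1.574, 0.001, -0.05]
contact_force: [-0.0, -1.5, 1.2]
gripper_width: 0.0148
```

Run:
```python
from h import *
s,c,im=shot('w6')
a=snapshot('scene');b=snapshot('top');cv2.imwrite('pics/sf6.png',a);cv2.imwrite('pics/tf6.png',b)
cv2.imwrite('pics/s6.png',cv2.resize(a[190:390,80:340],(780,600),interpolation=2))
cv2.imwrite('pics/t6.png',cv2.resize(b[140:340,330:550],(660,600),interpolation=2))
```

```text
8.35 [ 0.5567 -0.0434  0.2497] [-9.02e+01  6.00e-02 -2.89e+00] [-0.5   0.31  0.64  1.66 -0.19  1.24  0.13] [-0.  -1.5  1.2]
```

View pics/w6.png

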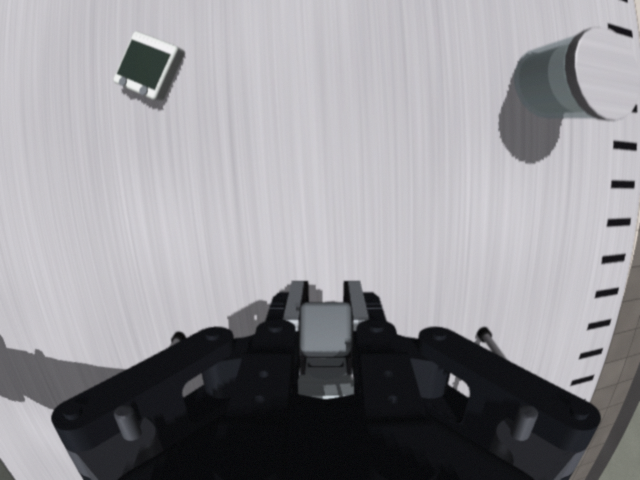

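View pics/s6.png

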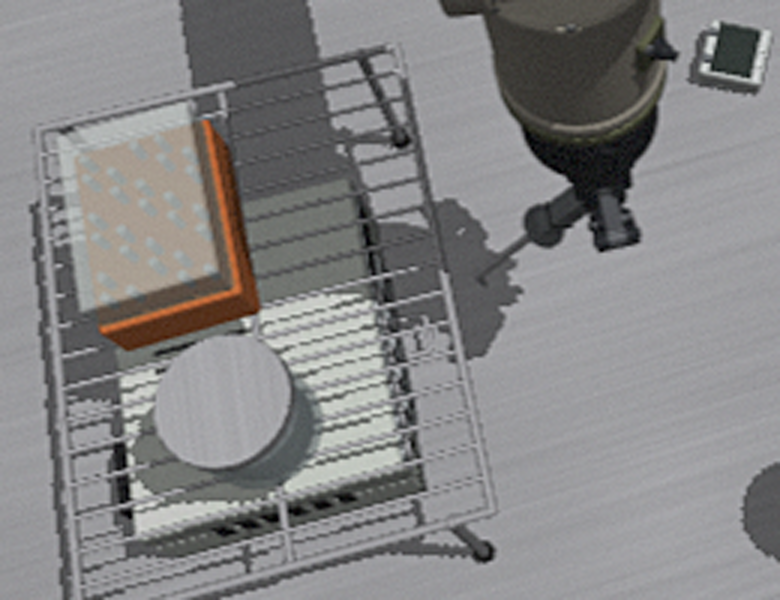

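View pics/t6.png

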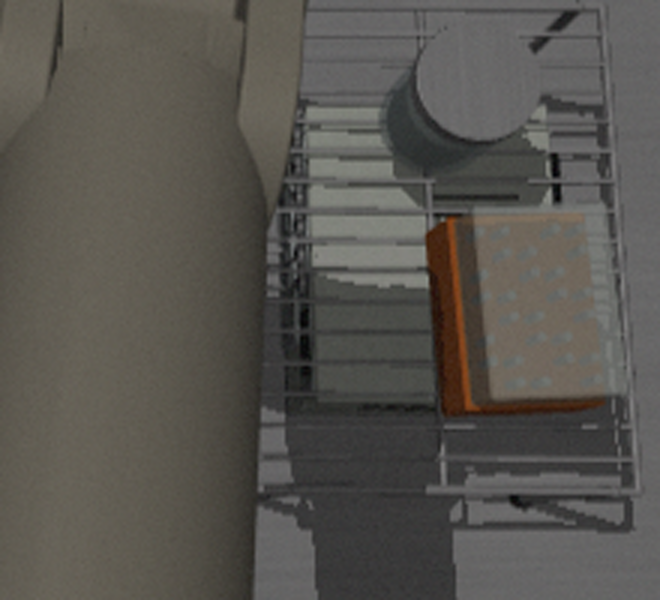

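Run:
```python
from h import *
a=cv2.imread('pics/sf6.png');a0=cv2.imread('pics/scene0.png')
x=np.hstack([cv2.resize(q[280:330,195:260][:, :50],(400,400),interpolation=2) for q in (a0,a)])
x=np.vstack([x, np.hstack([cv2.resize(a[270:295,220:270],(400,200),interpolation=2),np.zeros((200,400,3),np.uint8)])])
cv2.imwrite('pics/z6.png',x)
S=calibration('scene');s=status.observe();R=toolR(s);p=s['tcp_pos']
g=p+R[:,1]*.054
o,d=ray(S,239.3-.3,283.7-.3);n=R[:,0]
X=o+d*((p-o)@n)/(d@n);v=X-g
print('tip',X,'rel grip tool z',v@R[:,2],'down',v@R[:,1])
L=np.hypot(v@R[:,2],v@R[:,1]);print(L*1e3, np.degrees(np.arctan2(-v@R[:,2],v@R[:,1])))
for zz in(.1505,.155):print('lens',np.hypot(15.6,.0956e3+56.8),'base angle',np.degrees(np.arctan2(15.6,152.4)))
```

```text
tip [ 0.55422639 -0.13213832  0.08927014] rel grip tool z -0.09730466602765728 down 0.10780697524314363
145.22583083539135 42.068850168405035
lens 153.19634460391015 base angle 5.8445658773868665
lens 153.19634460391015 base angle 5.8445658773868665
```

View pics/z6.png

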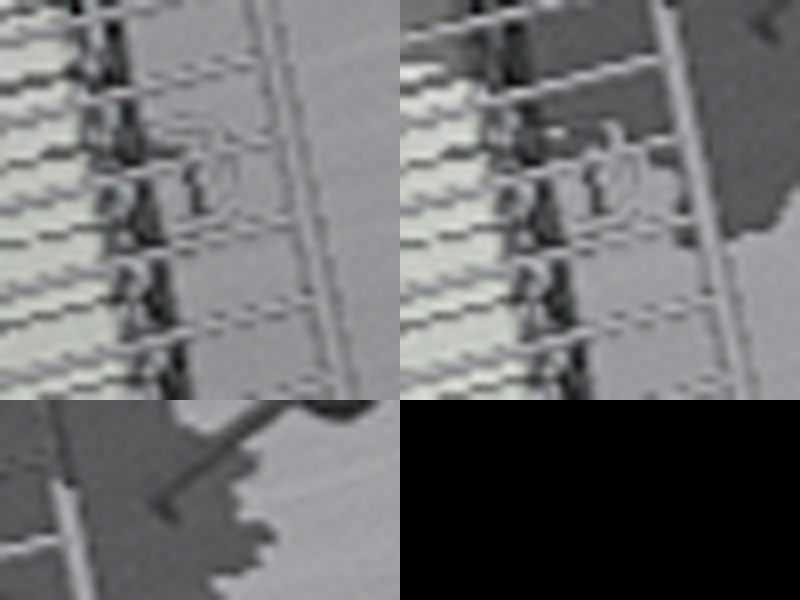

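Run:
```python
from h import *
a=cv2.imread('pics/sf6.png')
S=calibration('scene')
xc=np.array([-.0363,-.99934,0]);yc=np.array([.99934,-.0363,0])
L=np.array([.5554,-.191,.03])
z=cv2.resize(a[270:340,190:270],(640,560),interpolation=cv2.INTER_NEAREST)
z2=z.copy()
def P(X):
    u,v=proj(S,X);return (int((u+.5-190)*8),int((v+.5-270)*8))
for hx,hy in((.0095,.012),(.0135,.016)):
    cv2.polylines(z2,[np.array([P(L+i*hx*xc+j*hy*yc) for i,j in((1,1),(1,-1),(-1,-1),(-1,1))])],True,(0,0,255))
# plate outline at x=+10 from loop: width 114 z 12..56
for zz in(-.018,.026):cv2.line(z2,P(L+.010*xc+.057*yc+[0,0,zz]),P(L+.010*xc-.057*yc+[0,0,zz]),(0,255,0))
cv2.imwrite('pics/z7.png',z2)
s=status.observe();R=toolR(s);p=s['tcp_pos'];g=p+R[:,1]*.054;n=R[:,0]
for u,v in((241,284.6),(240,284.5),(241.5,285.2)):
    o,d=ray(S,u,v);X=o+d*((p-o)@n)/(d@n);w=X-g
    print(X,w@R[:,2],w@R[:,1],np.linalg.norm(w),np.degrees(np.arctan2(-w@R[:,2],w@R[:,1]))+5.84)
```

```text
[ 0.55434329 -0.12943345  0.0787465 ] -0.09460524053623297 0.11833266759125588 0.15150172195780862 44.481825577008735
[ 0.55426935 -0.13122485  0.08093501] -0.096396509479696 0.11614280324782232 0.15093521055781345 45.53208392385348
[ 0.55436388 -0.12900549  0.07419336] -0.09418024796145179 0.12288613258879431 0.15482545232845688 43.306648319282345
```

View pics/z7.png

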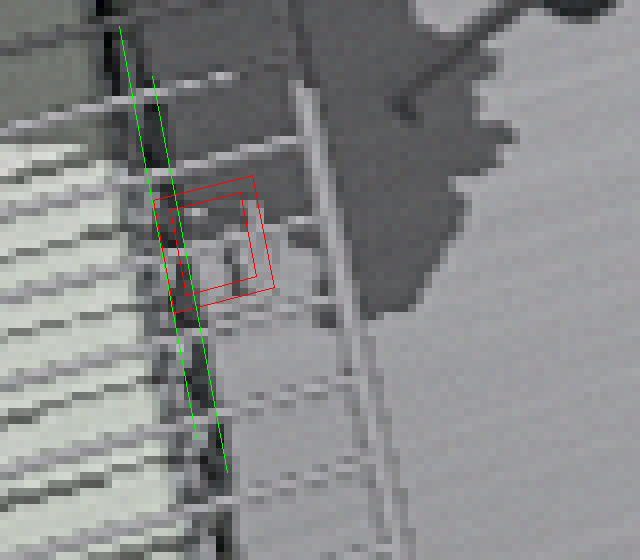

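Run:
```python
from h import *
a=cv2.imread('pics/sf6.png')[285:325,200:250];b=cv2.imread('pics/scene0.png')[285:325,200:250]
f=lambda q,al:cv2.resize(np.clip(q.astype(float)*al,0,255).astype(np.uint8),(400,320),interpolation=cv2.INTER_CUBIC)
o=np.vstack([np.hstack([f(a,1.0),f(b,1)]),np.hstack([f(np.clip((a.astype(float)-40)*1.6,0,255),1),f(np.clip((b.astype(float)-110)*2.2,0,255),1)])])
cv2.imwrite('pics/z8.png',o[:600])
```

```text
(no output)
```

View pics/z8.png

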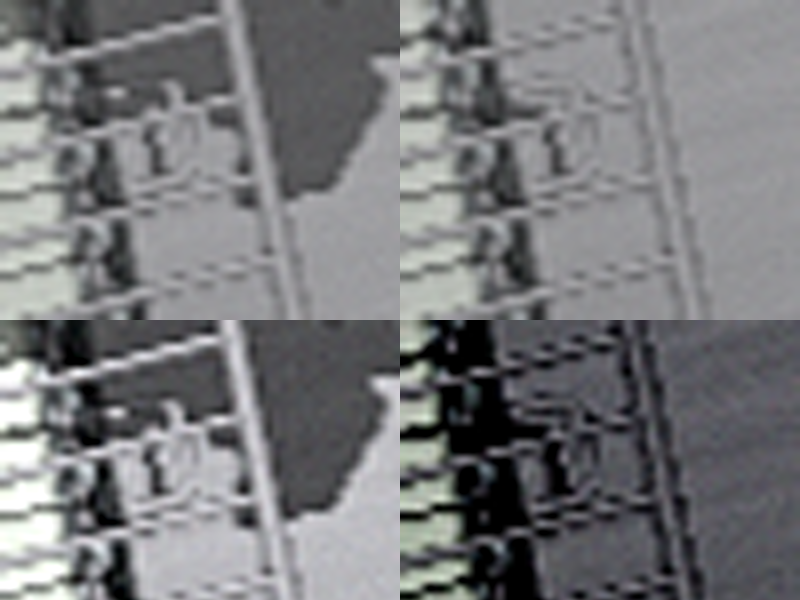

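Run:
```python
from h import *
S=calibration('scene')
xc=np.array([-.0363,-.99934,0]);yc=np.array([.99934,-.0363,0])
for n,u,v,dx,dy in(('outer top end',221.5-.5,295.4-.5,.0115,.016),('outer mid',223-.5,301-.5,.0115,0),('upper bar at inner',214-.5,296.6-.5,0,.014),('lower wire?',220-.5,307.5-.5,0,-.014)):
    X=onz(S,u,v,.03);print(n,X,'->centre est',X+dx*xc+dy*yc)
```

```text
outer top end [ 0.54754605 -0.17869195  0.03      ] ->centre est [ 0.56311804 -0.19076516  0.03      ]
outer mid [ 0.56057791 -0.17835545  0.03      ] ->centre est [ 0.56016046 -0.18984786  0.03      ]
upper bar at inner [ 0.54538649 -0.19465194  0.03      ] ->centre est [ 0.55937725 -0.19516014  0.03      ]
lower wire? [ 0.57256002 -0.18759445  0.03      ] ->centre est [ 0.55856926 -0.18708625  0.03      ]
```

Request:
step_arm(
  increments=[0,0.0165,0,-0.8,-1,0,0.017,0,0,-1,0.0022,0,-0.02,0,-1,0.0022,0,-0.02,0,-1,0.0022,0,-0.0203,0,-1,0,0,0,0,-1,0,0,0,0,-1],
)

```text
t: 9.2
tcp_pos: [0.5636, -0.0942, 0.2177]
tool_rot: [-1.57, -0.001, -0.025]
contact_force: [0.1, 0.5, -2.0]
gripper_width: 0.0141
```

```bash
cat >> h.py <<'E'
def tipview(name,u0=190,v0=265,w=80,h=60,k=10):
    s=status.observe();a=snapshot('scene');cv2.imwrite(f'pics/{name}f.png',a)
    cv2.imwrite(f'pics/{name}.png',cv2.resize(a[v0:v0+h,u0:u0+w],(w*k,h*k),interpolation=cv2.INTER_CUBIC))
    R=toolR(s);p=s['tcp_pos'];tip=p+R[:,1]*(.054+.1183)-R[:,2]*.0946
    print(round(s['t'],2),'tcp',np.round(p,4),'rot',np.round(np.degrees(s['tool_rot']),2),'F',np.round(s['contact_force'],1),'tip est',np.round(tip,4),'px crop',np.round((np.array(proj(calibration('scene'),tip))+.5-[u0,v0])*k))
    return s,tip
E
python3 -c "
from h import *
tipview('v1')"
```

```text
9.2 tcp [ 0.5636 -0.0942  0.2177] rot [-8.995e+01 -6.000e-02 -1.410e+00] F [ 0.1  0.5 -2. ] tip est [ 0.5614 -0.1886  0.0453] px crop [271. 359.]
```

View pics/v1.png

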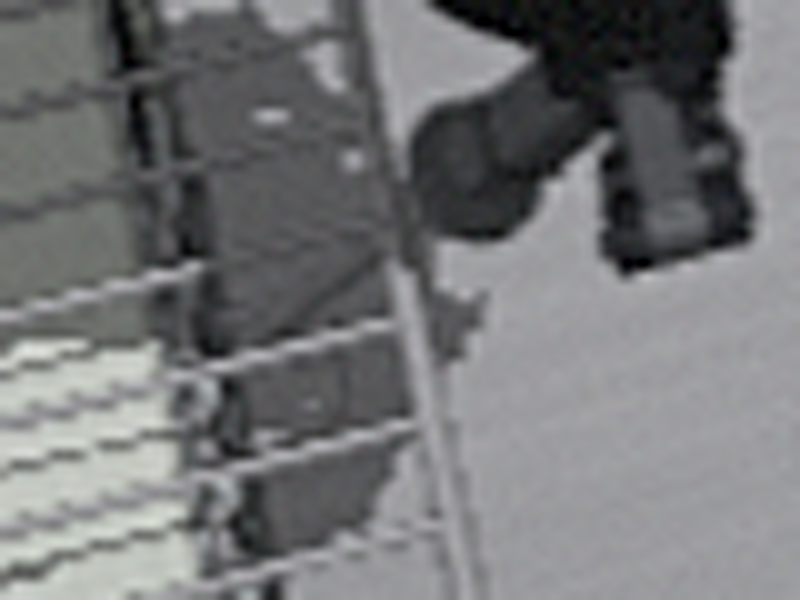

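Request:
step_arm(
  increments=[0,0.006,-0.002,0,-1,0,0.006,0,0,-1,0,0.006,0,0,-1,0,0.004,0,0,-1,0,0,0,0,-1],
)

```text
t: 9.75
tcp_pos: [0.5629, -0.0975, 0.1941]
tool_rot: [-1.571, 0.002, -0.026]
contact_force: [0.2, -0.2, 0.1]
gripper_width: 0.0145
```

```bash
python3 -c "
from h import *
tipview('v2')"
```

```text
9.75 tcp [ 0.5629 -0.0975  0.1941] rot [-90.     0.09  -1.5 ] F [ 0.2 -0.2  0.1] tip est [ 0.5601 -0.192   0.0218] px crop [274. 386.]
```

View pics/v2.png

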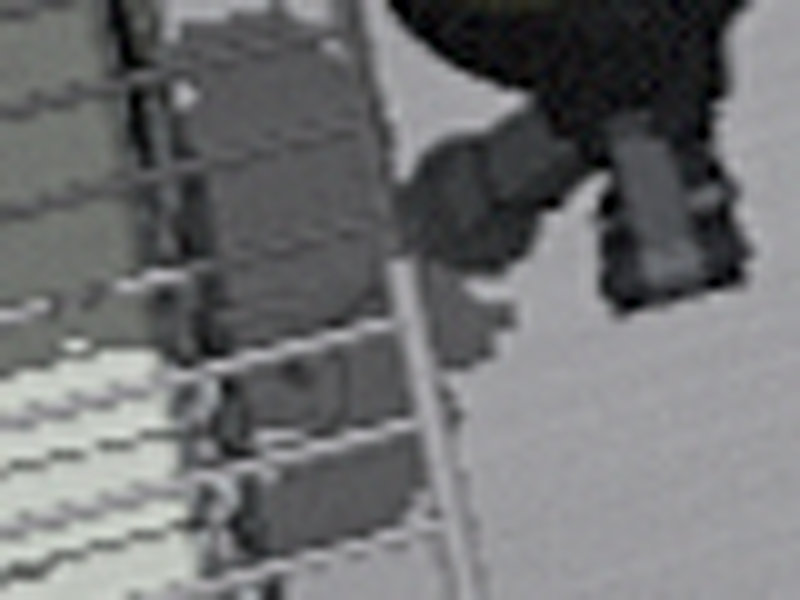

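Request:
step_arm(
  increments=[0,0,0.01,0,-1,0,0,0.015,0,-1,0,0,0.015,0,-1,0,0,0.015,0,-1,0,0,0.015,0,-1,0,0,0,0,-1],
)

```text
t: 10.4
tcp_pos: [0.5653, -0.0233, 0.1948]
tool_rot: [-1.569, 0.0, -0.021]
contact_force: [-0.3, 0.3, -1.0]
gripper_width: 0.0143
```

```bash
python3 -c "
from h import *
tipview('v3')"
```

```text
10.4 tcp [ 0.5653 -0.0233  0.1948] rot [-8.987e+01  3.000e-02 -1.210e+00] F [-0.3  0.3 -1. ] tip est [ 0.5632 -0.1175  0.0223] px crop [613. 300.]
```

View pics/v3.png

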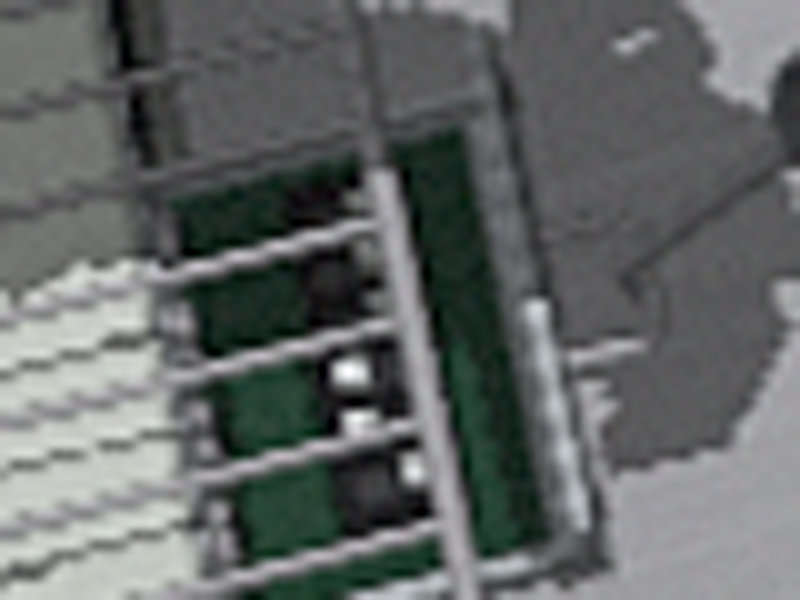

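Request:
step_arm(
  increments=[0,0,0.012,0,-1,0,0,0.012,0,-1,0,0,0.006,0,-1,0,0,0,0,-1],
)

```text
t: 10.85
tcp_pos: [0.5659, 0.0041, 0.1949]
tool_rot: [-1.57, 0.0, -0.024]
contact_force: [-0.1, -0.5, -0.6]
gripper_width: 0.0143
```

Request:
step_arm(
  increments=[0,0,0.004,0,-1,0,0,0.003,0,-1,0,0,0.002,0,-1],
)

```text
t: 11.15
tcp_pos: [0.566, 0.0102, 0.1948]
tool_rot: [-1.573, 0.0, -0.027]
contact_force: [-0.2, -7.6, -4.3]
gripper_width: 0.0145
```

```bash
python3 -c "
from h import *
tipview('v4',190,245,100,75,8)"
```

```text
11.15 tcp [0.566  0.0102 0.1948] rot [-9.01e+01  2.00e-02 -1.57e+00] F [-0.2 -7.6 -4.3] tip est [ 0.5633 -0.0847  0.0227] px crop [608. 365.]
```

View pics/v4.png

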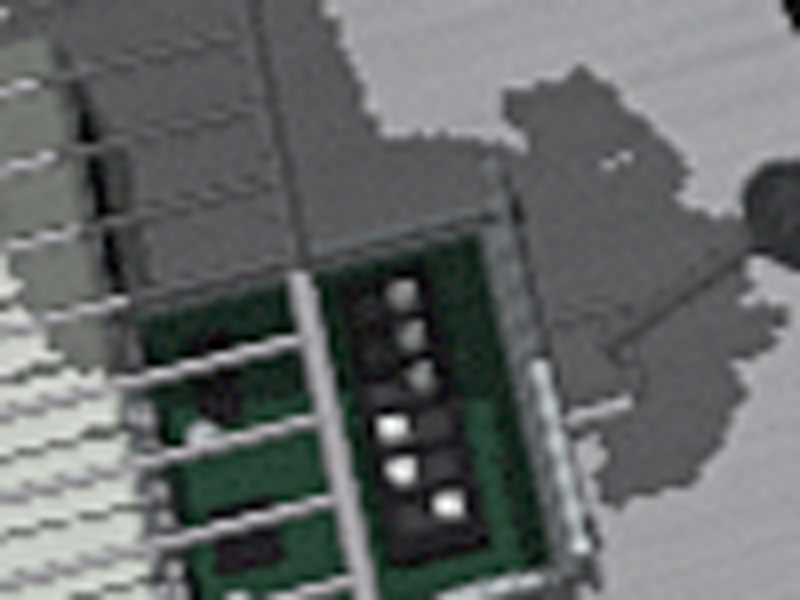

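```bash
python3 -c "
from h import *
S=calibration('scene')
P={6:(403,293),5:(412,333),4:(422,375),3:(392,427),2:(402,470),1:(448,505)}
a=cv2.imread('pics/v4f.png');g=a.min(2)
for k,(u,v) in P.items():
    uu,vv=190+u/8-.5,245+v/8-.5
    y0,x0=int(vv)-3,int(uu)-3
    w=np.clip(g[y0:y0+8,x0:x0+8].astype(float)-90,0,None);ys,xs=np.mgrid[y0:y0+8,x0:x0+8]
    cu,cv_=(w*xs).sum()/w.sum(),(w*ys).sum()/w.sum()
    print(k,np.round((uu,vv,cu,cv_),1),np.round(onz(S,uu,vv,.036),4),np.round(onz(S,cu,cv_,.036),4))
# block corners
for u,v in((342,285),(385,268),(393,567),(485,542)):print(onz(S,190+u/8-.5,245+v/8-.5,.03))
"
```

```text
6 [239.9 281.1 240.1 281.3] [ 0.5315 -0.1323  0.036 ] [ 0.532  -0.1318  0.036 ]
5 [241.  286.1 241.3 286.6] [ 0.5432 -0.1326  0.036 ] [ 0.5445 -0.1322  0.036 ]
4 [242.2 291.4 242.3 291.4] [ 0.5554 -0.1328  0.036 ] [ 0.5555 -0.1328  0.036 ]
3 [238.5 297.9 238.6 297.8] [ 0.5669 -0.1439  0.036 ] [ 0.5669 -0.1437  0.036 ]
2 [239.8 303.2 239.8 303.3] [ 0.5791 -0.1441  0.036 ] [ 0.5792 -0.144   0.036 ]
1 [245.5 307.6 245.6 307.7] [ 0.5919 -0.1348  0.036 ] [ 0.5921 -0.1346  0.036 ]
[ 0.52230994 -0.14795613  0.03      ]
[ 0.52104519 -0.13563005  0.03      ]
[ 0.60216132 -0.15300102  0.03      ]
[ 0.602848   -0.12816132  0.03      ]
```

Request:
step_arm(
  increments=[0,0,-0.007,0,-1,0,-0.025,0,0,-1,0,-0.025,0,0,-1,-0.0054,0,-0.033,0.5,-1,0,0.0225,0,0,-1,0,0,0,0,-1,0,0,0,0,-1],
)

```text
t: 11.9
tcp_pos: [0.5595, -0.0277, 0.2225]
tool_rot: [-1.57, 0.001, -0.034]
contact_force: [-0.4, -0.1, -1.1]
gripper_width: 0.0145
```

```bash
python3 -c "
from h import *
tipview('v5',200,255,80,60,10)"
```

```text
11.9 tcp [ 0.5595 -0.0277  0.2225] rot [-8.995e+01  8.000e-02 -1.960e+00] F [-0.4 -0.1 -1.1] tip est [ 0.556  -0.1221  0.0501] px crop [469. 338.]
```

View pics/v5.png

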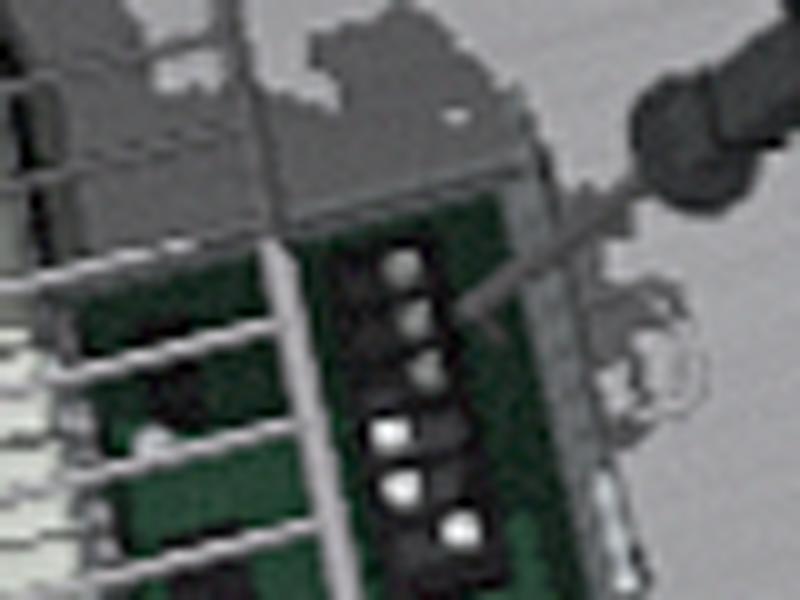

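```bash
cat >> h.py <<'E'
def pk(s,th,x,z,gz=.0568):
    "world point of pick-frame (x,z) mm-in-m for lean th deg"
    R=toolR(s);p=s['tcp_pos'];g=p+R[:,1]*.054
    t=np.radians(th);dx,dz=x,z-gz
    a=dx*np.cos(t)-dz*np.sin(t); b=dx*np.sin(t)+dz*np.cos(t) # along pick x , up
    return g-R[:,2]*a-R[:,1]*b
E
python3 -c "
from h import *
s=status.observe();S=calibration('scene')
for gz in(.0518,.0568):
  for th in(36,39,42,45,48):
    print(gz,th,[tuple(np.round((np.array(proj(S,pk(s,th,x,z,gz)))+.5-[200,255])*10).astype(int)) for x,z in((0,0),(0,-.08),(-.0156,-.0956))],np.round(pk(s,th,-.0156,-.0956,gz),4))
"
```

```text
0.0518 36 [(np.int64(739), np.int64(147)), (np.int64(543), np.int64(304)), (np.int64(570), np.int64(330))] [ 0.5573 -0.1014  0.0405]
0.0518 39 [(np.int64(728), np.int64(147)), (np.int64(515), np.int64(304)), (np.int64(537), np.int64(332))] [ 0.5571 -0.1081  0.0445]
0.0518 42 [(np.int64(717), np.int64(147)), (np.int64(488), np.int64(304)), (np.int64(506), np.int64(334))] [ 0.5569 -0.1145  0.0489]
0.0518 45 [(np.int64(706), np.int64(147)), (np.int64(461), np.int64(304)), (np.int64(474), np.int64(335))] [ 0.5567 -0.1206  0.0536]
0.0518 48 [(np.int64(696), np.int64(146)), (np.int64(435), np.int64(302)), (np.int64(444), np.int64(335))] [ 0.5565 -0.1265  0.0586]
0.0568 36 [(np.int64(726), np.int64(158)), (np.int64(531), np.int64(313)), (np.int64(558), np.int64(338))] [ 0.5572 -0.1044  0.0364]
0.0568 39 [(np.int64(714), np.int64(158)), (np.int64(502), np.int64(314)), (np.int64(525), np.int64(341))] [ 0.557  -0.1112  0.0406]
0.0568 42 [(np.int64(702), np.int64(157)), (np.int64(474), np.int64(314)), (np.int64(492), np.int64(343))] [ 0.5568 -0.1178  0.0452]
0.0568 45 [(np.int64(690), np.int64(157)), (np.int64(447), np.int64(313)), (np.int64(460), np.int64(344))] [ 0.5566 -0.1241  0.0501]
0.0568 48 [(np.int64(679), np.int64(156)), (np.int64(420), np.int64(312)), (np.int64(429), np.int64(344))] [ 0.5564 -0.1302  0.0553]
```

```bash
python3 -c "
from h import *
S=calibration('scene')
for z in (.046,.049,.052):print(onz(S,200+49.1-.5,255+33.2-.5,z))
a=cv2.imread('pics/v5f.png')[275:300,235:280]
cv2.imwrite('pics/z9.png',cv2.resize(np.clip(a.astype(float)*1.8,0,255).astype(np.uint8),(765,425),interpolation=cv2.INTER_CUBIC))
"
```

```text
[ 0.55470942 -0.11743304  0.046     ]
[ 0.55569002 -0.1173095   0.049     ]
[ 0.55667061 -0.11718596  0.052     ]
```

View pics/z9.png

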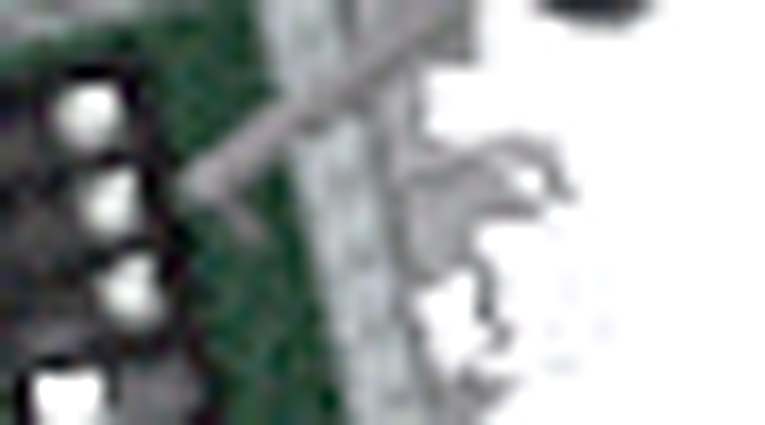

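Request:
step_arm(
  increments=[0,0.0135,0,0,-1,0.0003,0,-0.007,0,-1,0,0,-0.006,0,-1,0,0,-0.005,0,-1,0,0,0,0,-1],
)

```text
t: 12.45
tcp_pos: [0.5594, -0.0479, 0.2094]
tool_rot: [-1.571, -0.0, -0.037]
contact_force: [-0.6, -0.5, 0.7]
gripper_width: 0.0148
```

```bash
cat >> h.py <<'E'
def tv(name,u0=215,v0=270,w=50,h=45,k=13,th=43,gz=.0543):
    s=status.observe();a=snapshot('scene');cv2.imwrite(f'pics/{name}f.png',a)
    q=np.clip(a[v0:v0+h,u0:u0+w].astype(float)*1.4,0,255).astype(np.uint8)
    cv2.imwrite(f'pics/{name}.png',cv2.resize(q,(w*k,h*k),interpolation=cv2.INTER_CUBIC))
    tip=pk(s,th,-.0156,-.0956,gz)
    print(round(s['t'],2),'tcp',np.round(s['tcp_pos'],4),'rot',np.round(np.degrees(s['tool_rot']),2),'F',np.round(s['contact_force'],1),'tip',np.round(tip,4),'px',np.round((np.array(proj(calibration('scene'),tip))+.5-[u0,v0])*k))
E
python3 -c "
from h import *
tv('v6')"
```

```text
12.45 tcp [ 0.5594 -0.0479  0.2094] rot [-9.003e+01 -2.000e-02 -2.090e+00] F [-0.6 -0.5  0.7] tip [ 0.5561 -0.1387  0.0352] px [328. 300.]
```

View pics/v6.png

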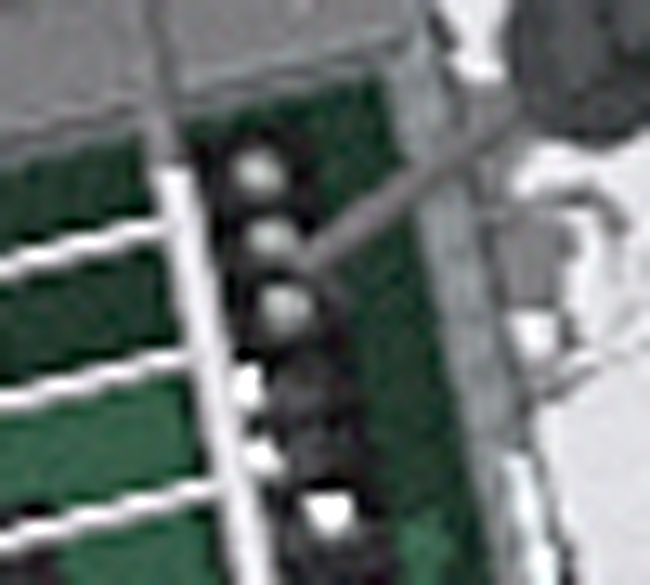

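```bash
python3 -c "
from h import *
S=calibration('scene')
for u,v in((260,172),(272,240),(288,308),(330,512)):print(onz(S,215+u/13-.5,270+v/13-.5,.036))
print([ (z,onz(S,215+330/13-.5,270+287/13-.5,z)) for z in(.03,.034,.038)])
a=cv2.imread('pics/v6f.png')[282:302,228:253]
cv2.imwrite('pics/z10.png',cv2.resize(np.clip(a.astype(float)*2.2,0,255).astype(np.uint8),(750,600),interpolation=cv2.INTER_CUBIC))
"
```

```text
[ 0.5316146  -0.14423432  0.036     ]
[ 0.5436331  -0.14505925  0.036     ]
[ 0.55573348 -0.14524745  0.036     ]
[ 0.59107539 -0.14673201  0.036     ]
[(0.03, array([ 0.55235308, -0.13816869,  0.03      ])), (0.034, array([ 0.55364863, -0.1379207 ,  0.034     ])), (0.038, array([ 0.55494417, -0.13767271,  0.038     ]))]
```

View pics/z10.png

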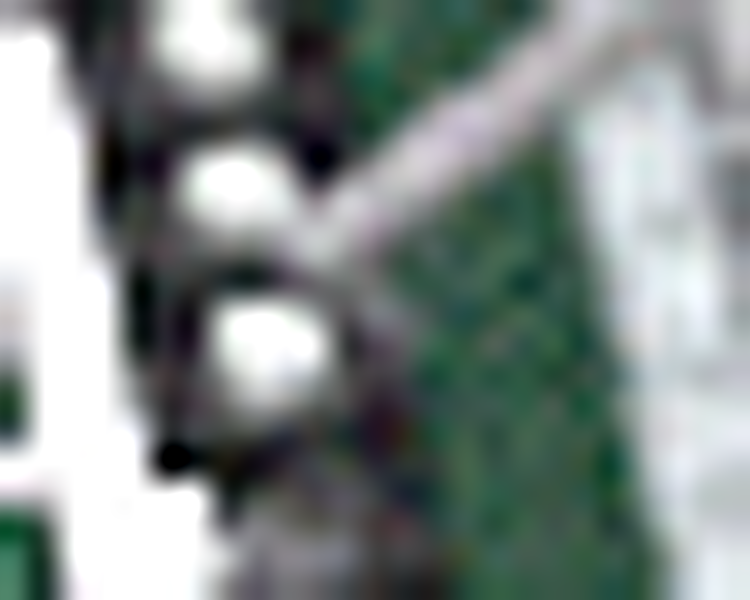

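Request:
step_arm(
  increments=[0,0,0.01,0,-1,0,0,0.01,0,-1,0,0,0.006,0,-1,0,0,0.004,0,-1,0,0,0,0,-1],
)

```text
t: 13.0
tcp_pos: [0.5608, -0.0158, 0.2094]
tool_rot: [-1.571, -0.001, -0.034]
contact_force: [-0.0, -1.4, 3.0]
gripper_width: 0.0146
```

Request:
step_arm(
  increments=[0,0,0.003,0,-1,0,0,0.002,0,-1],
)

```text
t: 13.2
tcp_pos: [0.5605, -0.0132, 0.209]
tool_rot: [-1.573, -0.0, -0.036]
contact_force: [-0.1, -8.0, -0.1]
gripper_width: 0.0146
```

```bash
python3 -c "
from h import *
tv('v7')"
```

```text
13.2 tcp [ 0.5605 -0.0132  0.209 ] rot [-90.13  -0.    -2.09] F [-0.1 -8.  -0.1] tip [ 0.5572 -0.1043  0.0349] px [532. 247.]
```

View pics/v7.png

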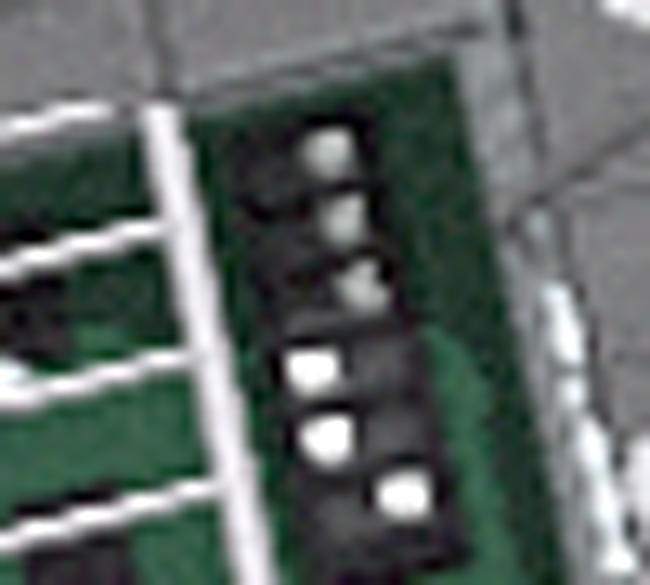

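Request:
step_arm(
  increments=[0,0,-0.006,0,-1,0,-0.02,0,0,-1,0.0004,0,-0.016,0,-1,0.0004,0,-0.016,0,-1,0,0.01,0,0,-1,0,0.0015,0,0,-1,0,0,0,0,-1],
)

```text
t: 13.95
tcp_pos: [0.5594, -0.0485, 0.2163]
tool_rot: [-1.571, 0.003, -0.034]
contact_force: [-0.5, -1.3, -0.9]
gripper_width: 0.0146
```

```bash
python3 -c "
from h import *
tv('v8')"
```

```text
13.95 tcp [ 0.5594 -0.0485  0.2163] rot [-89.99   0.15  -1.95] F [-0.5 -1.3 -0.9] tip [ 0.5559 -0.1392  0.042 ] px [319. 288.]
```

View pics/v8.png

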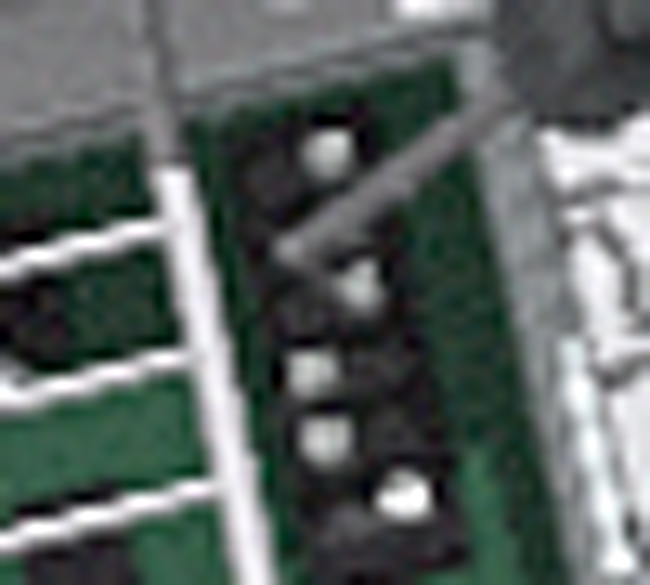

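Request:
step_arm(
  increments=[0,0.0015,-0.002,0,-1,0,0.0015,0,0,-1,0,0,0,0,-1],
)

```text
t: 14.3
tcp_pos: [0.56, -0.0513, 0.2144]
tool_rot: [-1.571, 0.0, -0.035]
contact_force: [-0.4, 0.7, -0.7]
gripper_width: 0.0149
```

Request:
step_arm(
  increments=[0,0.0015,0,0,-1,0,0.001,0,0,-1,0,0,0,0,-1],
)

```text
t: 14.6
tcp_pos: [0.5599, -0.0515, 0.2119]
tool_rot: [-1.571, 0.0, -0.035]
contact_force: [0.6, 0.9, -0.0]
gripper_width: 0.0142
```

Request:
step_arm(
  increments=[0,0.001,0,0,-1,0,0.001,0,0,-1,0,0,0,0,-1],
)

```text
t: 14.9
tcp_pos: [0.56, -0.0516, 0.21]
tool_rot: [-1.571, 0.0, -0.035]
contact_force: [0.9, -0.1, -0.6]
gripper_width: 0.0148
```

Request:
step_arm(
  increments=[0,0.001,0,0,-1,0,0.001,0,0,-1,0,0,0,0,-1],
)

```text
t: 15.2
tcp_pos: [0.5603, -0.0513, 0.2087]
tool_rot: [-1.57, -0.001, -0.035]
contact_force: [-2.0, 2.1, 6.5]
gripper_width: 0.0145
```

Request:
step_arm(
  increments=[0,-0.0135,0,0,-1,0,0,0.01,0,-1,0,0,0.0097,0,-1,0,0.009,0,0,-1,0,0,0,0,-1],
)

```text
t: 15.7
tcp_pos: [0.5598, -0.031, 0.2107]
tool_rot: [-1.571, 0.003, -0.033]
contact_force: [-0.5, -0.6, -0.2]
gripper_width: 0.0143
```

```bash
python3 -c "
from h import *
tv('v9')"
```

```text
15.7 tcp [ 0.5598 -0.031   0.2107] rot [-90.01   0.16  -1.92] F [-0.5 -0.6 -0.2] tip [ 0.5563 -0.1218  0.0365] px [427. 270.]
```

View pics/v9.png

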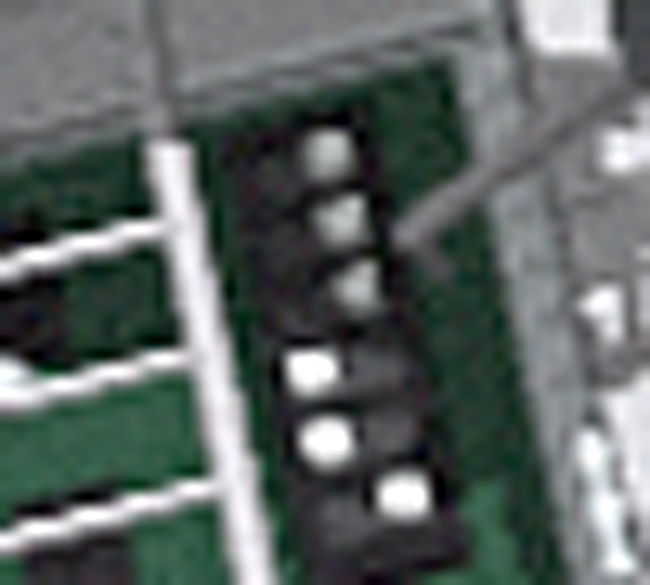

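Request:
step_arm(
  increments=[0,-0.002,-0.002,0,-1,0,0,-0.005,0,-1,0,0,-0.0055,0,-1,0,0,0,0,-1],
)

```text
t: 16.15
tcp_pos: [0.5601, -0.0461, 0.2148]
tool_rot: [-1.571, -0.0, -0.037]
contact_force: [-0.1, -0.7, -1.5]
gripper_width: 0.0148
```

```bash
python3 -c "
from h import *
tv('v10')"
```

```text
16.15 tcp [ 0.5601 -0.0461  0.2148] rot [-9.004e+01 -2.000e-02 -2.120e+00] F [-0.1 -0.7 -1.5] tip [ 0.5568 -0.137   0.0406] px [335. 292.]
```

View pics/v10.png

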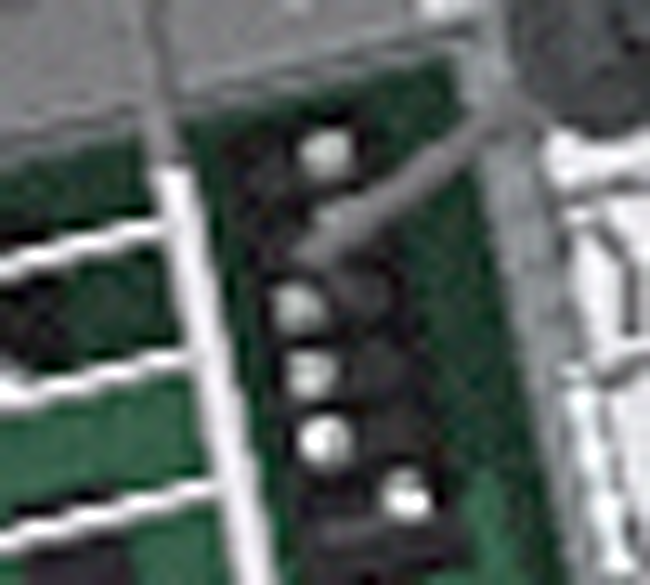

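Request:
step_arm(
  increments=[0,0,0.0145,0,-1,0.018,0.0012,0,0,-1,0.018,0,0,0,-1,0,0,0,0,-1],
)

```text
t: 16.6
tcp_pos: [0.5982, -0.0292, 0.213]
tool_rot: [-1.571, -0.0, -0.033]
contact_force: [-0.5, 0.7, -0.2]
gripper_width: 0.0145
```

```bash
python3 -c "
from h import *
tv('v11')"
```

```text
16.6 tcp [ 0.5982 -0.0292  0.213 ] rot [-9.00e+01 -3.00e-02 -1.88e+00] F [-0.5  0.7 -0.2] tip [ 0.5953 -0.12    0.0388] px [495. 484.]
```

View pics/v11.png

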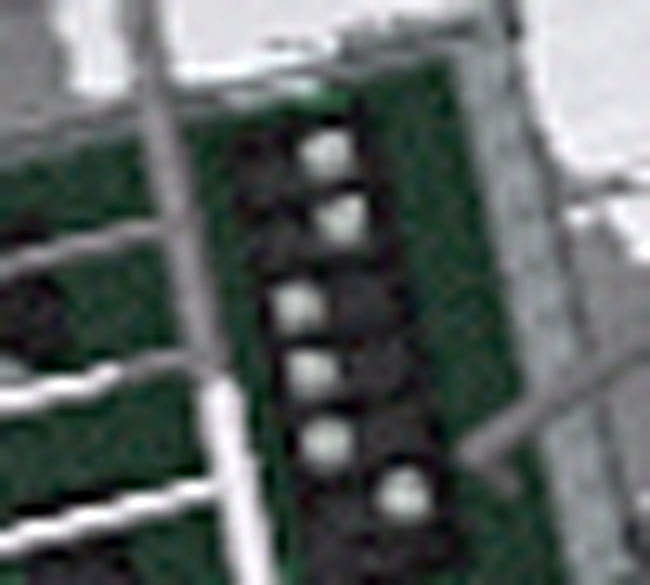

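Request:
step_arm(
  increments=[-0.002,0,-0.004,0,-1,0,0,-0.006,0,-1,0,0,-0.0055,0,-1,0,0,0,0,-1],
)

```text
t: 17.05
tcp_pos: [0.5938, -0.0482, 0.2137]
tool_rot: [-1.571, -0.0, -0.037]
contact_force: [-0.8, -1.0, -0.3]
gripper_width: 0.0144
```

```bash
python3 -c "
from h import *
tv('v12')"
```

```text
17.05 tcp [ 0.5938 -0.0482  0.2137] rot [-9.003e+01 -1.000e-02 -2.130e+00] F [-0.8 -1.  -0.3] tip [ 0.5904 -0.1391  0.0394] px [372. 489.]
```

View pics/v12.png

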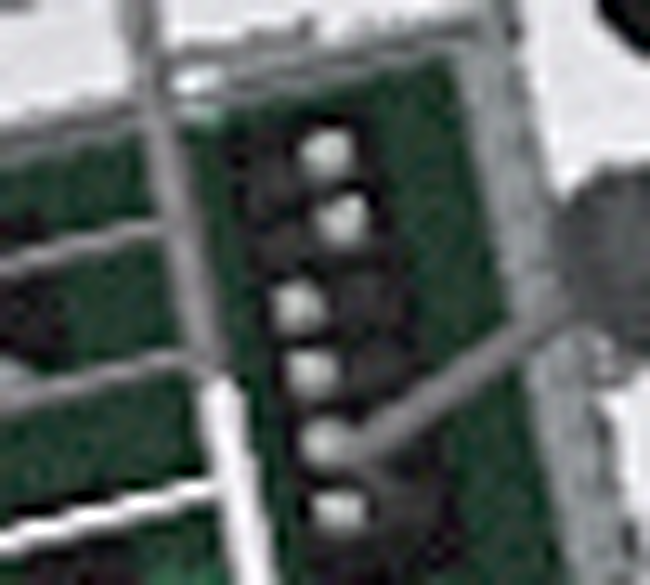

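Request:
step_arm(
  increments=[0,0,0.004,0,-1,0,-0.012,0,0,-1,-0.012,0,-0.009,0,-1,0,0,-0.009,0,-1,0,0.0115,0,0,-1,0,0,0,0,-1],
)

```text
t: 17.7
tcp_pos: [0.5812, -0.06, 0.2122]
tool_rot: [-1.571, 0.002, -0.035]
contact_force: [-0.4, -0.3, -0.9]
gripper_width: 0.0144
```

```bash
python3 -c "
from h import *
tv('v13')"
```

```text
17.7 tcp [ 0.5812 -0.06    0.2122] rot [-90.     0.14  -2.03] F [-0.4 -0.3 -0.9] tip [ 0.5776 -0.1507  0.0379] px [285. 438.]
```

View pics/v13.png

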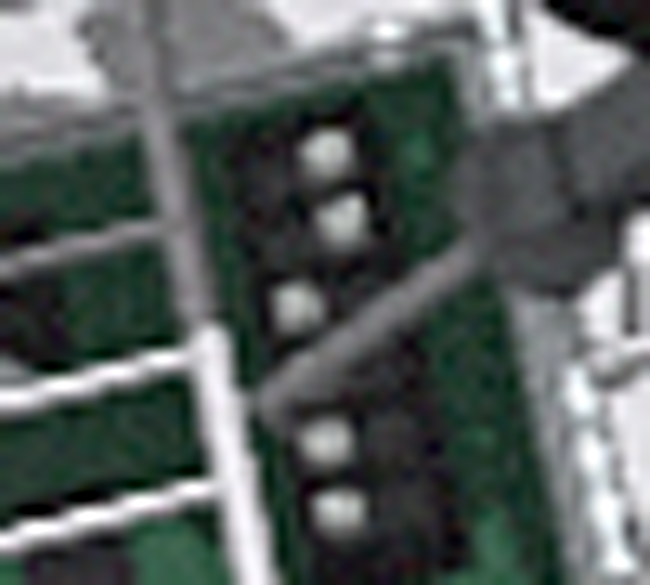

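Request:
step_arm(
  increments=[0.002,0,0,0,-1,0,0,0.005,0,-1,0,0,0.0065,0,-1,0,0,0,0,-1],
)

```text
t: 18.15
tcp_pos: [0.5843, -0.0482, 0.2139]
tool_rot: [-1.572, -0.0, -0.034]
contact_force: [-0.1, -2.7, -0.3]
gripper_width: 0.0146
```

```bash
python3 -c "
from h import *
tv('v14')"
```

```text
18.15 tcp [ 0.5843 -0.0482  0.2139] rot [-9.006e+01 -1.000e-02 -1.940e+00] F [-0.1 -2.7 -0.3] tip [ 0.5813 -0.1391  0.0398] px [358. 436.]
```

View pics/v14.png

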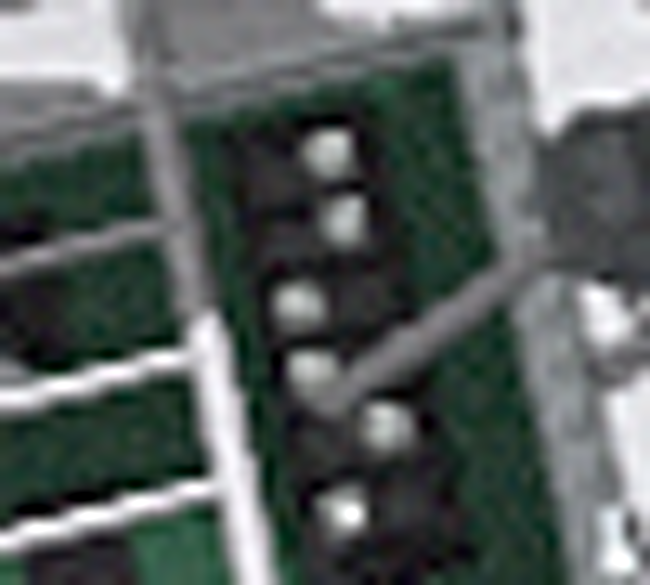

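Request:
step_arm(
  increments=[0,0,-0.003,0,-1,0,-0.012,0,0,-1,0,0,0.013,0,-1,0,0,0.013,0,-1,0,0.014,0,0,-1,0,0,0.008,0,-1,0,0,0,0,-1],
)

```text
t: 18.9
tcp_pos: [0.5846, -0.0167, 0.2108]
tool_rot: [-1.571, 0.002, -0.034]
contact_force: [-1.0, -0.1, -0.7]
gripper_width: 0.0149
```

Request:
step_arm(
  increments=[0,0,0.003,0,-1,0,0,0.001,0,-1,0,0,0,0,-1],
)

```text
t: 19.2
tcp_pos: [0.5851, -0.0152, 0.2118]
tool_rot: [-1.572, 0.0, -0.037]
contact_force: [-0.2, -5.0, -2.6]
gripper_width: 0.0146
```

Request:
step_arm(
  increments=[0,0,-0.007,0,-1,0,-0.03,0,0,-1,0,-0.03,0,0,-1,0,-0.03,0,0,-1,-0.0281,0,0.0321,0,-1,-0.0281,0,0.0321,0,-1,-0.0281,0,0.0321,0,-1,-0.0281,0,0.0321,0,-1],
)

```text
t: 20.0
tcp_pos: [0.4761, 0.1129, 0.3024]
tool_rot: [-1.569, -0.001, -0.035]
contact_force: [0.2, -0.0, -0.5]
gripper_width: 0.0144
```

Request:
step_arm(
  increments=[-0.0281,0,0.0321,0,-1,-0.0281,0,0.0321,0,-1,-0.0281,0,0.0321,0,-1,-0.0281,0,0.0321,0,-1,0,0,0,-8.4,-1,0,0,0,-8.4,-1,0,0,0,-8.4,-1,0,0,0,-8.4,-1],
)

```text
t: 20.8
tcp_pos: [0.3693, 0.2441, 0.3024]
tool_rot: [-1.569, -0.001, 0.558]
contact_force: [-0.6, 0.2, -0.4]
gripper_width: 0.0145
```

Request:
step_arm(
  increments=[0,0,0,-8.4,-1,0,0,0,-8.4,-1,0,0,0,-8.4,-1,0,0,0,-8.4,-1,0,0,0,-8.4,-1,0,0,0,-8.4,-1,0,0,0,-8.4,-1,0,0,0,-8.4,-1],
)

```text
t: 21.6
tcp_pos: [0.3693, 0.244, 0.3024]
tool_rot: [-1.571, -0.002, 1.73]
contact_force: [0.4, -0.1, -0.4]
gripper_width: 0.0143
```

Run:
```python
from h import *
s,c,im=shot('w20')
a=snapshot('scene');cv2.imwrite('pics/s20f.png',a)
cv2.imwrite('pics/s20.png',cv2.resize(a[100:260,180:480],(800,427),interpolation=2))
cv2.imwrite('pics/s20b.png',cv2.resize(a[255:330,180:260],(640,600),interpolation=2))
for nm,X in(('seat',[.505,.274,.13]),('prong end',[.505-.024*.974,.274-.024*.2266,.13])):print(nm,proj(c,np.array(X),True))
```

```text
21.6 [0.3693 0.244  0.3024] [-90.    -0.1   99.14] [-1.05 -0.03  0.39  1.86  0.01  1.31  1.07] [ 0.4 -0.1 -0.4]
seat (np.float64(335.30469728214854), np.float64(397.77925133833673))
prong end (np.float64(333.6057932591232), np.float64(375.45458688249494))
```

View pics/w20.png

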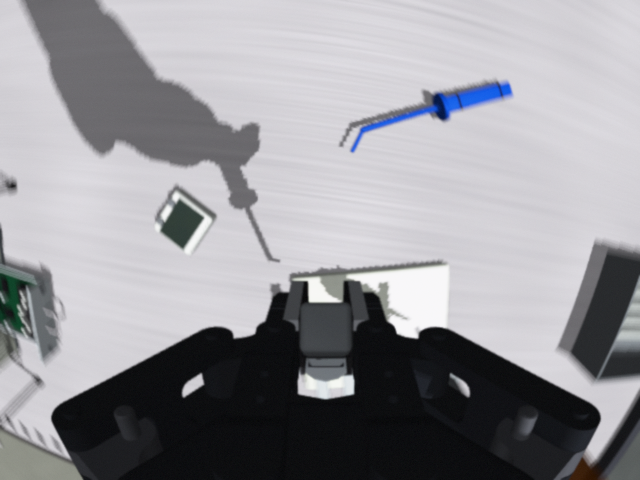

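View pics/s20.png

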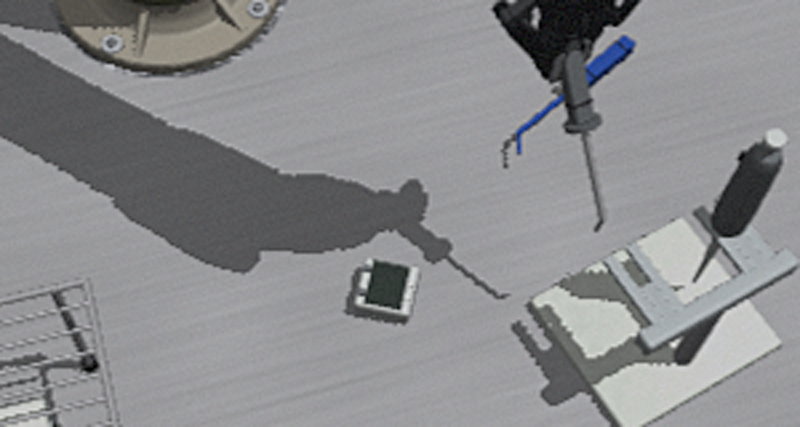

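View pics/s20b.png

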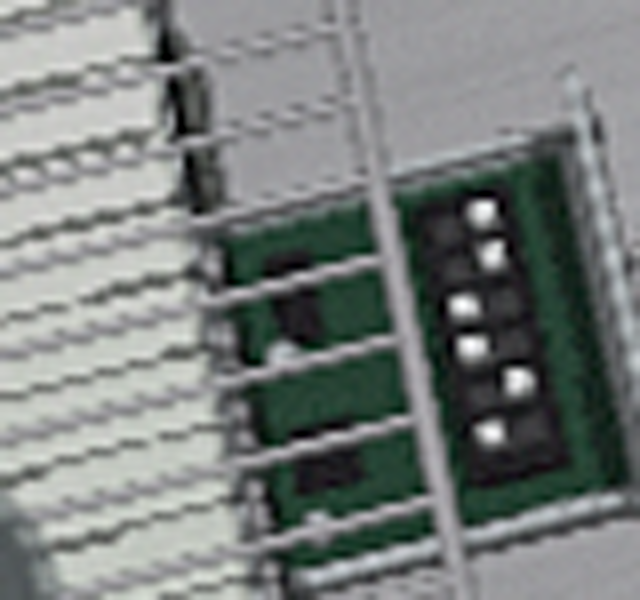

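Request:
step_arm(
  increments=[-0.0008,0.025,0,-3.85,-1,0,0.0254,-0.005,0,-1,0,0,0,0,-1,0,0,0,0,-1],
)

```text
t: 22.1
tcp_pos: [0.3743, 0.244, 0.252]
tool_rot: [-1.57, 0.0, 1.788]
contact_force: [1.1, -0.5, -0.9]
gripper_width: 0.0143
```

Run:
```python
from h import *
s=status.observe()
print(s['tcp_pos'],np.degrees(s['tool_rot']))
d=s['tcp_pos'][:2]-[.5053,.2745];e=np.array([.9746,.2241]);print('along',d@e,'lat',d@[-e[1],e[0]])
a=snapshot('scene')
cv2.imwrite('pics/s21.png',cv2.resize(a[140:260,370:490],(600,600),interpolation=2))
b=snapshot('top');cv2.imwrite('pics/t21.png',cv2.resize(b[200:320,110:260],(750,600),interpolation=2))
```

```text
[0.37434457 0.24404474 0.25198317] [-8.99636495e+01  5.26530353e-03  1.02463761e+02]
along -0.13445418436776116 lat -0.00033458079565939206
```

View pics/s21.png

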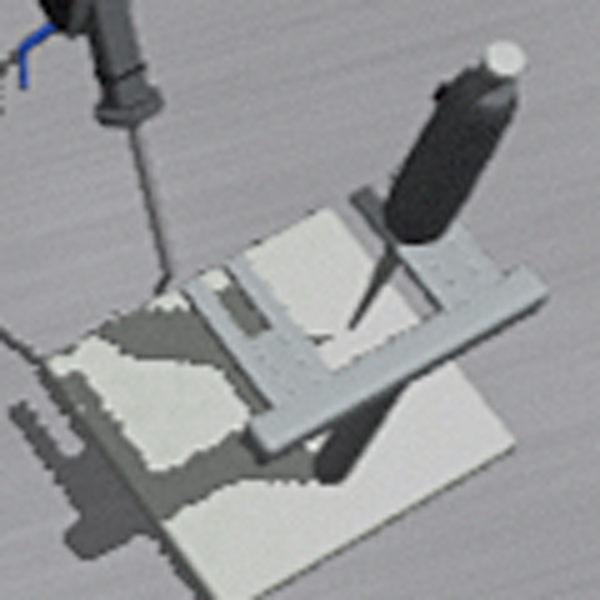

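View pics/t21.png

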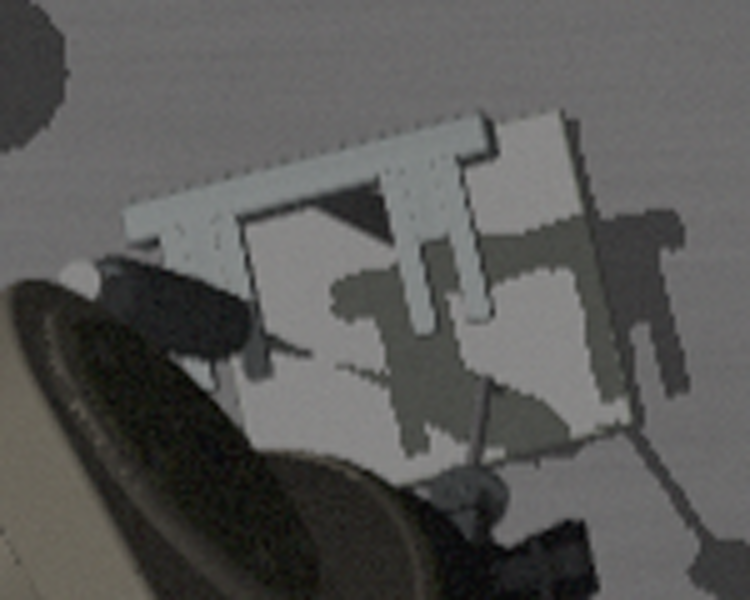

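Run:
```python
from h import *
T=calibration('top');S=calibration('scene')
e=np.array([.9746,.2241]);n=np.array([-e[1],e[0]]);o=np.array([.5053,.2745])
f=lambda X:(np.round((X[:2]-o)@e,4),np.round((X[:2]-o)@n,4))
t=lambda u,v:(110+u/5-.5,200+v/5-.5); sc=lambda u,v:(370+u/5-.5,140+v/5-.5)
for nm,u,v,z in(('slot mouth',452,322,.13),('slot end',435,238,.13),('bend',489,380,.1),('shaft mid',485,420,.125)):print('top',nm,f(onz(T,*t(u,v),z)))
for nm,u,v,z in(('mouth',218,272,.13),('slot end',262,337,.13),('bend',168,275,.1)):print('scene',nm,f(onz(S,*sc(u,v),z)))
```

```text
top slot mouth (np.float64(-0.0215), np.float64(-0.0043))
top slot end (np.float64(0.013), np.float64(-0.0049))
top bend (np.float64(-0.0428), np.float64(-0.0066))
top shaft mid (np.float64(-0.0619), np.float64(-0.0075))
scene mouth (np.float64(-0.0211), np.float64(0.0016))
scene slot end (np.float64(0.0136), np.float64(-0.0003))
scene bend (np.float64(-0.0411), np.float64(-0.0037))
```

Request:
step_arm(
  increments=[0.0025,0,-0.008,-0.5,-1,0,0,0,0,-1,0,0,0,0,-1],
)

```text
t: 22.5
tcp_pos: [0.382, 0.2485, 0.2519]
tool_rot: [-1.571, -0.0, 1.8]
contact_force: [-0.6, -0.2, -1.3]
gripper_width: 0.0144
```

Run:
```python
from h import *
s=status.observe()
print(s['tcp_pos'],np.degrees(s['tool_rot']))
d=s['tcp_pos'][:2]-[.5053,.2745];e=np.array([.9746,.2241]);print('along',d@e,'lat',d@[-e[1],e[0]])
a=snapshot('scene');b=snapshot('top')
o=np.hstack([cv2.resize(a[175:225,390:440],(400,400),interpolation=2),cv2.resize(b[230:290,180:230][:50],(400,400),interpolation=2)])
cv2.imwrite('pics/st22.png',o)
```

```text
[0.38202717 0.2484744  0.25188463] [-9.00299855e+01 -9.82401255e-03  1.03121878e+02]
along -0.12597403503337382 lat 0.002260888273311798
```

View pics/st22.png

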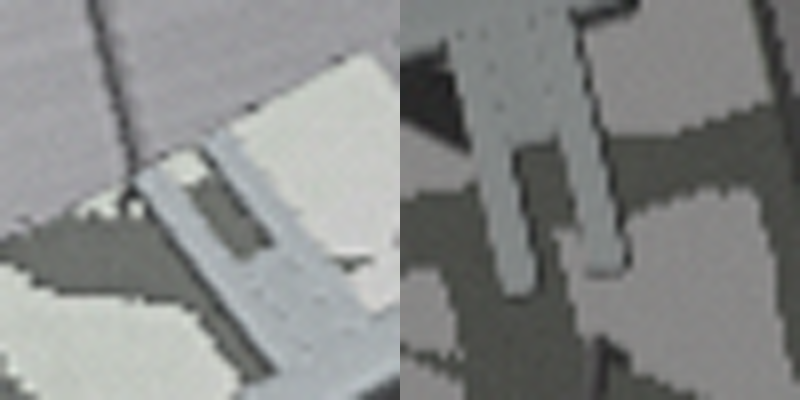

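Run:
```python
from h import *
T=calibration('top');S=calibration('scene')
e=np.array([.9746,.2241]);n=np.array([-e[1],e[0]]);o=np.array([.5053,.2745])
f=lambda X:(np.round((X[:2]-o)@e,4),np.round((X[:2]-o)@n,4))
t=lambda u,v:(180+(u-400)/8-.5,230+v/8-.5); sc=lambda u,v:(390+u/8-.5,175+v/8-.5)
s=status.observe()
for th,gz in((43,.0543),(41.5,.0543)):
    b=pk(s,th,0,-.08,gz);tp=pk(s,th,-.0156,-.0956,gz);print('bend',f(b),b[2],'tip',f(tp),tp[2],'scene px bend/tip',[( (np.array(proj(S,X))+.5-[390,175])*8).round() for X in(b,tp)],'top',[((np.array(proj(T,X))+.5-[180,230])*8+[400,0]).round() for X in(b,tp)])
for nm,u,v,z in(('slot mouth',557,278,.13),('slot end',540,145,.13),('bend',600,345,.098)):print('top',nm,f(onz(T,*t(u,v),z)))
for nm,u,v,z in(('mouth L inner',183,185,.13),('mouth R inner',205,150,.13),('slot end L',243,258,.13),('slot end R',272,240,.13),('bend',138,172,.098)):print('scene',nm,f(onz(S,*sc(u,v),z)))
```

```text
bend (np.float64(-0.0348), np.float64(0.0024)) 0.09938141951389337 tip (np.float64(-0.0355), np.float64(0.0024)) 0.07733315293528154 scene px bend/tip [array([140., 169.]), array([123., 204.])] top [array([582., 347.]), array([606., 358.])]
bend (np.float64(-0.0374), np.float64(0.0024)) 0.09701755477367324 tip (np.float64(-0.0387), np.float64(0.0024)) 0.07499701752023821 scene px bend/tip [array([133., 166.]), array([115., 199.])] top [array([587., 357.]), array([611., 371.])]
top slot mouth (np.float64(-0.0218), np.float64(-0.0027))
top slot end (np.float64(0.0117), np.float64(-0.0056))
top bend (np.float64(-0.0353), np.float64(-0.0018))
scene mouth L inner (np.float64(-0.0146), np.float64(-0.005))
scene mouth R inner (np.float64(-0.0203), np.float64(0.0062))
scene slot end L (np.float64(0.0111), np.float64(-0.0038))
scene slot end R (np.float64(0.0106), np.float64(0.0059))
scene bend (np.float64(-0.0347), np.float64(0.0021))
```

Request:
step_arm(
  increments=[-0.0014,0,-0.006,0,-1,0,0,-0.015,0,-1,0,0,-0.015,0,-1,0,0,-0.012,0,-1,0,0,0,0,-1],
)

```text
t: 23.1
tcp_pos: [0.4301, 0.2577, 0.2513]
tool_rot: [-1.571, 0.001, 1.799]
contact_force: [-0.2, -0.3, -1.5]
gripper_width: 0.0142
```

```bash
cat >> h.py <<'E'
def st(name):
    s=status.observe()
    d=s['tcp_pos'][:2]-[.5053,.2745];e=np.array([.9746,.2241])
    print(round(s['t'],2),np.round(s['tcp_pos'],4),np.degrees(s['tool_rot'][2]).round(2),'F',s['contact_force'].round(1),'along',(d@e).round(4),'lat',(d@[-e[1],e[0]]).round(4))
    a=snapshot('scene');cv2.imwrite(f'pics/{name}.png',cv2.resize(a[140:240,370:490],(720,600),interpolation=2))
E
python3 -c "
from h import *
st('s23')"
```

```text
23.1 [0.4301 0.2577 0.2513] 103.08 F [-0.2 -0.3 -1.5] along -0.0771 lat 0.0005
```

View pics/s23.png

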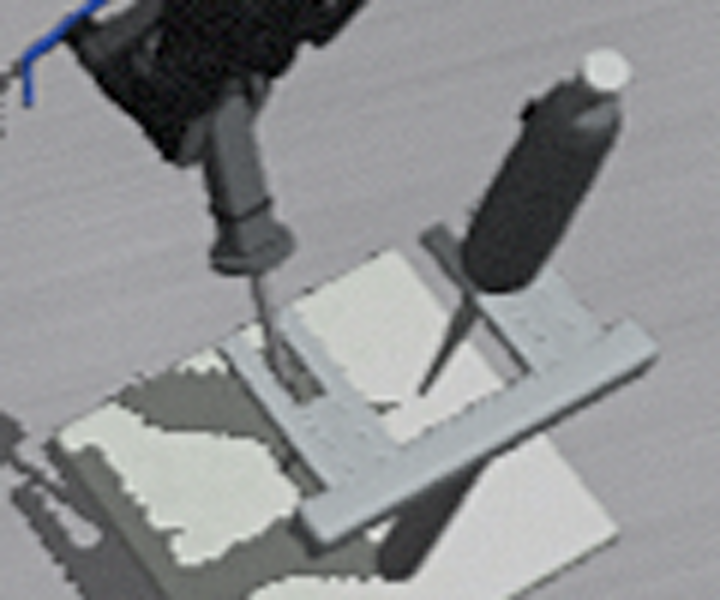

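Request:
step_arm(
  increments=[0,0,-0.016,0,-1,0,-0.0105,-0.0125,0,-1,0,-0.0085,-0.014,0,-1,0,-0.006,-0.015,0,-1,0,-0.0035,-0.014,0,-1,0,0,0,0,-1],
  squeeze=20,
)

```text
t: 23.75
tcp_pos: [0.4971, 0.2739, 0.2786]
tool_rot: [-1.565, 0.001, 1.8]
contact_force: [-5.1, -0.9, -2.8]
gripper_width: 0.0145
```

```bash
python3 -c "
from h import *
st('s24')
shot('w24')"
```

```text
23.75 [0.4971 0.2739 0.2786] 103.15 F [-5.1 -0.9 -2.8] along -0.0081 lat 0.0013
23.8 [0.4969 0.2738 0.2786] [-8.9730e+01  6.0000e-02  1.0315e+02] [-0.93  0.29  0.46  1.59 -0.13  1.3   1.35] [-4.  -0.6 -3.1]
```

View pics/s24.png

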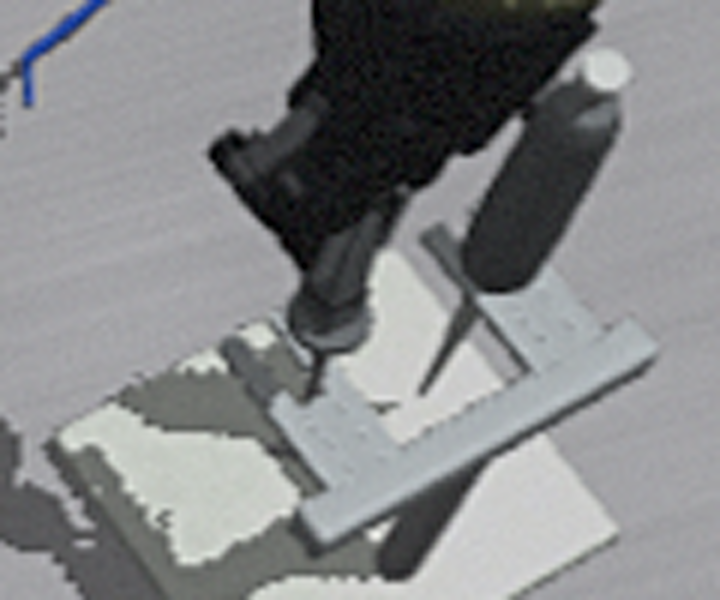

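View pics/w24.png

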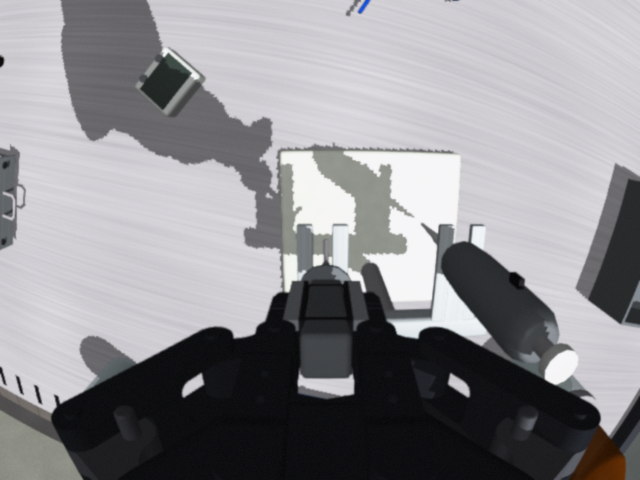

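Request:
step_arm(
  increments=[0,-0.001,-0.008,0,-1,0,0,-0.0075,0,-1,0,0,0,0,-1,0,0,0,0,-1],
)

```text
t: 24.25
tcp_pos: [0.5121, 0.2775, 0.2802]
tool_rot: [-1.568, 0.0, 1.801]
contact_force: [-4.4, 0.2, -3.3]
gripper_width: 0.0145
```

```bash
python3 -c "
from h import *
st('s25')
shot('w25')"
```

```text
24.25 [0.5121 0.2775 0.2802] 103.17 F [-4.4  0.2 -3.3] along 0.0073 lat 0.0014
24.3 [0.5121 0.2775 0.2802] [-8.9850e+01  1.0000e-02  1.0317e+02] [-0.91  0.32  0.46  1.55 -0.15  1.31  1.37] [-5.5 -0.7 -3.4]
```

View pics/s25.png

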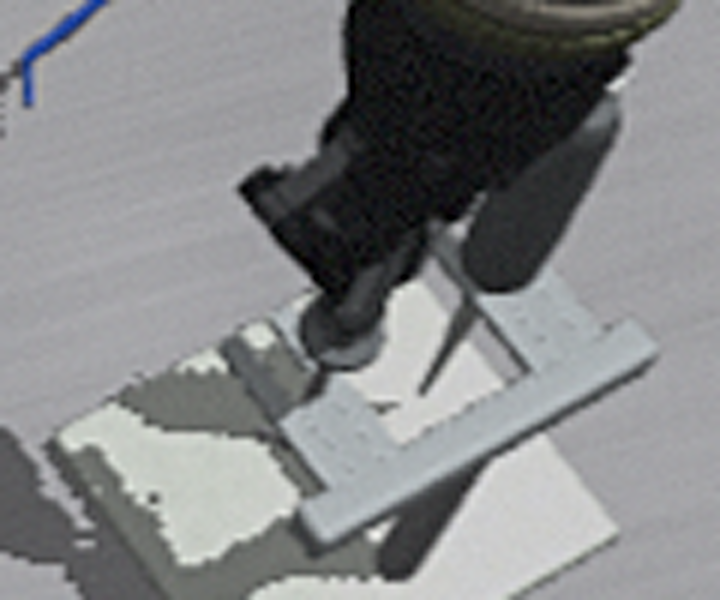

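View pics/w25.png

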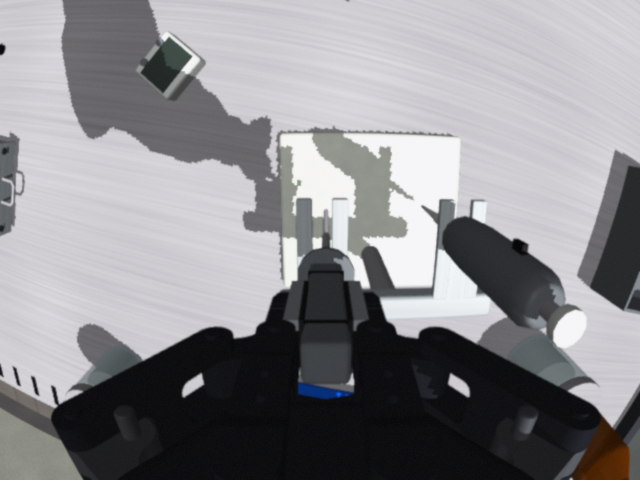

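Request:
step_arm(
  increments=[0,0,0.004,0,-1,0,0.01,0.0035,0,-1,0,0.012,0,0,-1,0,0.01,0,0,-1,0,0.003,0,0,-1,0,0,0,0,-1],
  squeeze=40,
)

```text
t: 24.95
tcp_pos: [0.506, 0.2757, 0.245]
tool_rot: [-1.569, 0.001, 1.8]
contact_force: [-0.3, 1.5, -0.5]
gripper_width: 0.0142
```

```bash
python3 -c "
from h import *
st('s26')
shot('w26')"
```

```text
24.95 [0.506  0.2757 0.245 ] 103.14 F [-0.3  1.5 -0.5] along 0.0009 lat 0.001
25.0 [0.5062 0.2758 0.2457] [-8.9980e+01  2.0000e-02  1.0314e+02] [-0.92  0.33  0.46  1.61 -0.15  1.23  1.37] [ 0.5  0.4 -1.4]
```

View pics/w26.png

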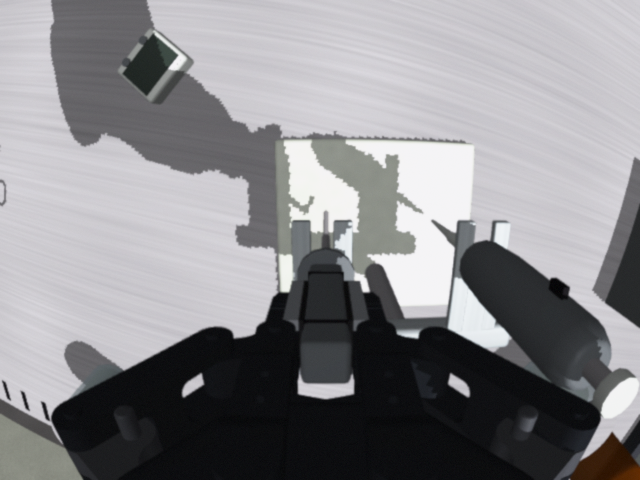

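View pics/s26.png

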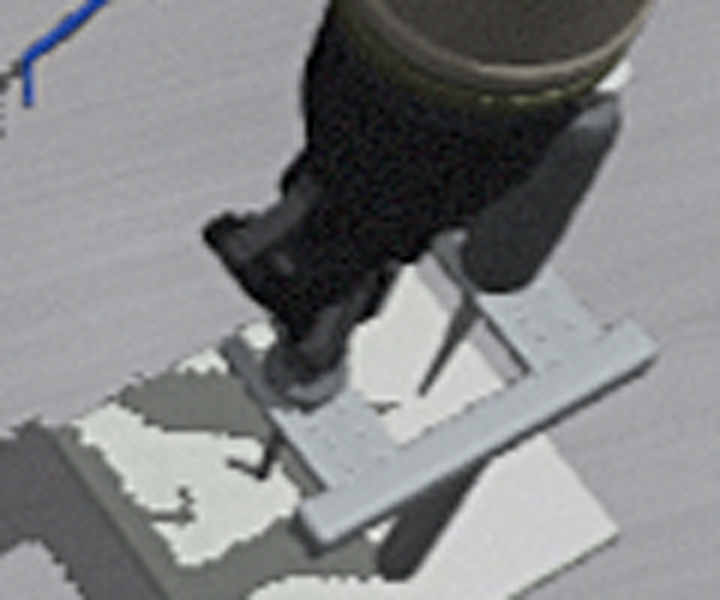

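Request:
step_arm(
  increments=[0,0.002,0,0,-1,0,0.0015,0,0,-1,0,0.001,0,0,-1,0,0,0,0,-1],
)

```text
t: 25.45
tcp_pos: [0.5061, 0.2758, 0.2414]
tool_rot: [-1.571, 0.0, 1.8]
contact_force: [-0.3, -0.1, -0.5]
gripper_width: 0.0144
```

Request:
step_arm(
  increments=[0,0.001,0,0,-1,0,0.001,0,0,-1,0,0,0,0,-1],
)

```text
t: 25.75
tcp_pos: [0.5063, 0.2759, 0.2403]
tool_rot: [-1.571, -0.001, 1.8]
contact_force: [-1.6, -0.6, 5.2]
gripper_width: 0.0144
```

Request:
step_arm(
  increments=[0,0,0,0,-0.5,0,0,0,0,-0.2,0,0,0,0,0.3,0,0,0,0,1,0,0,0,0,1],
)

```text
t: 26.25
tcp_pos: [0.5061, 0.2759, 0.2394]
tool_rot: [-1.571, 0.0, 1.8]
contact_force: [-0.4, 0.2, -0.4]
gripper_width: 0.076
```

```bash
python3 -c "
from h import *
st('s27')
shot('w27')"
```

```text
26.25 [0.5061 0.2759 0.2394] 103.15 F [-0.4  0.2 -0.4] along 0.0011 lat 0.0012
26.3 [0.5062 0.2758 0.2394] [-8.9990e+01  1.0000e-02  1.0314e+02] [-0.92  0.34  0.46  1.62 -0.16  1.22  1.37] [-0.2  0.1 -0.2]
```

View pics/w27.png

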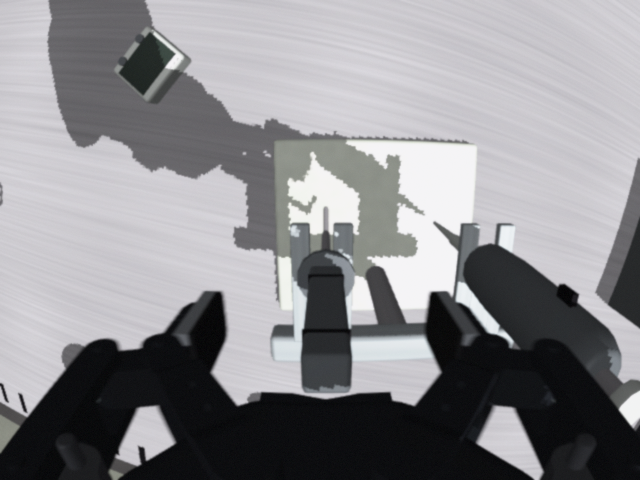

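Released, the pick stands upright in the fork. Retreat straight up.

Request:
step_arm(
  increments=[0,-0.02,0,0,1,0,-0.04,0,0,1,0,-0.04,0,0,1,0,-0.03,0,0,1,0,0,0.05,0,1,0,0,0.05,0,1,0,0,0.05,0,1,0,0,0,0,1],
)

```text
t: 27.15
tcp_pos: [0.3552, 0.2406, 0.3694]
tool_rot: [-1.569, -0.002, 1.804]
contact_force: [-0.8, -0.1, 0.9]
gripper_width: 0.0855
```

```bash
python3 -c "
from h import *
st('s28')
a=snapshot('scene');cv2.imwrite('pics/f28.png',a);cv2.imwrite('pics/f28t.png',cv2.resize(a[250:340,190:280],(600,600),interpolation=2))
shot('w28')"
```

```text
27.15 [0.3552 0.2406 0.3694] 103.37 F [-0.8 -0.1  0.9] along -0.1539 lat 0.0006
27.25 [0.3594 0.2417 0.3702] [-90.07  -0.11 103.23] [-1.09 -0.08  0.39  1.75  0.03  1.46  1.11] [-0.5 -0.3  0.7]
```

View pics/s28.png

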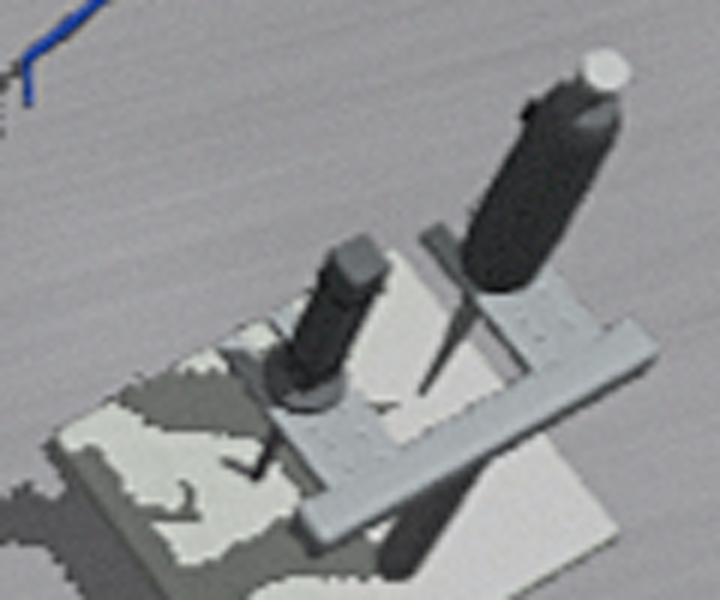

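View pics/f28.png

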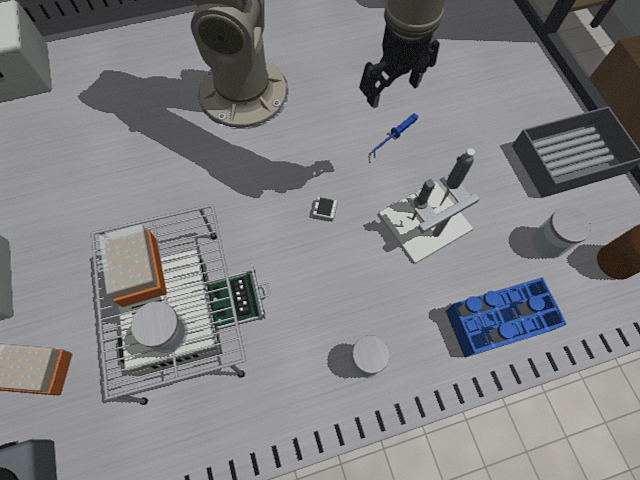

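View pics/f28t.png

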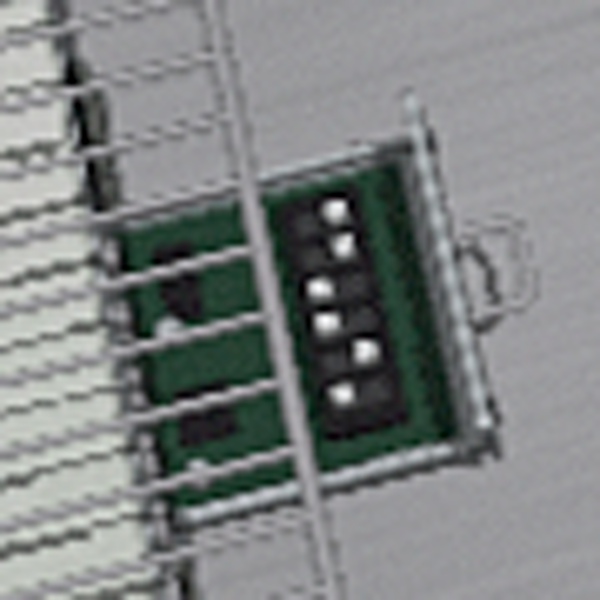

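```bash
python3 -c "
from h import *
print(r.sign_off())"
```

```text
the job is handed in; nothing more can be done
None
```

The job is done and handed in at about 27 s of the 72 s allowed. The tray is drawn out, the switches are set as asked, and the pick is hanging upright and released in its fork.

**What I did**
- I took the pick from its fork and leaned it about 43–45° in the grip by pushing its shaft against the end of the fork slot.
- I hooked the pull loop and drew the tray out until it met its stop (about 7.6 N).
- With the tip I set switches 4 and 1 on and switch 2 off; 3, 5 and 6 were already right.
- I then stood the pick upright again against the slot, seated it, let go and drew the gripper clear.

**What went wrong on the way**
- My first push at switch 4 had the tip too low. It caught the switch block and pushed the tray about 12 mm back in.
- I pushed the tray out to its stop again with the pick tip against the inside of the front plate. I then found the right height by touching down on the block.
- After the last switch I pressed the tray outward once more, and it met the stop at about 5 N.

**Last checks**
- The last scene picture shows the tray out and switches 1, 3 and 4 on, 2, 5 and 6 off.
- The pick stands upright with its collar on the prongs. It may sit about 3 mm to one side of where it hung at first, going by the picture; the arm's own reading gave about 1 mm.
- The pipette, timer, jars, tip box and the blue look-alike are where they were. The gripper never went near the controller.

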